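Tare and weigh a batch of beeswax on the spring-arm scale

ROBOT

A 6-joint arm with a two-finger parallel gripper is mounted at the origin on a cart in front of the work surface, level with it; the furniture and walls round the work are solid. World frame = base frame: x ahead of the robot, y to its left, z up, the work surface at z = 0. Lengths are in m, angles in rad, forces in N, time in s.
With the tool pointing down it reaches from about 0.35 to 0.875 m from the base axis. Payload 15.5 kg.
Tool frame: the origin (TCP) lies at the very end of the fingers, on their centre line; the grasp point (between the pads) lies 19 mm behind it; z points along the fingers, y is the line along which they close (so a half turn about z gives the same grasp; the last joint's range is limited). The gripper opens to 85 mm and grips with 20 to 120 N. Pads are 22 mm wide; open, the fingers measure 114 mm over their backs; the gripper's body (76 mm by 85 mm) begins 54 mm behind the grasp point. The pads swing forward as they close: fully open they stand 13 mm farther back than shut.
Start: joints at [1.046, 0.494, 1.345, -0, 1.302, -0.096], TCP at [0.26, 0.568, 0.231] pointing down, gripper open.
Joint ranges: [-2.91, 2.91], [-0.82, 2.16], [0.22, 2.67], [-1.22, 4.37], [0.12, 2.79], [-3.08, 3.08]. Speed limits (rad/s): [1.89, 1.89, 2.57, 3.01, 3.01, 3.01].

INTERFACE

Orientations are given as a rotation vector (axis times angle).
In Python, from cell import arm, grab_frame, calibration gives the robot as it stands.
- The arm moves only by the tool apply_moves, never from a script. Its argument "deltas" is a list of rows, each a list of 7 numbers: the finger opening in m, from 0 to 0.0854, then the shift along the tool's x, y, z in m, then the turn, a rotation vector about the tool's x, y, z in degrees. A call has 1 to 5 rows; each row is the pose to reach, as a shift and turn from the pose commanded when the call began, along the tool's axes at that moment; what a row does not reach only later rows make up. A row lasts 1/12 s, in which the tool goes at most 41.7 mm and 7.16 degrees, less where a joint would pass 70% of its speed; a pose out of reach is approached as far as the arm can. A call with a gripper value outside its range is refused whole. The fingers move at their own pace and stop on an object; the grip force is fixed at half the most. Time passes only in rows, so rows that repeat a pose let the fingers close. It gives the time, the measured TCP pose, the force, the opening and the grip force at its end, in the units of the state.
- arm.state(): the state, without advancing time (a new reading comes with each control period).
- grab_frame(name): name is "side" or "top"; returns the picture (480x640x3 uint8, red, green, blue); there is no depth.
- calibration(name): a dict with "fx", "fy", "cx", "cy" (pixels), "extrinsics" (4x4, takes a point from camera to world coordinates). Camera axes: x right, y up, looking along -z (the intrinsics and any distortion apply to the point x, -y, -z); pixel columns grow to the right and rows downward; lengths in m; the calibration is good to about 2 mm. A picture is of the moment at which its call begins. calibration takes no time and is no camera call.
- arm.sign_off(): hands the job in; it is judged then, once.
The state is a dict: "time_s": time; "joint_positions": joint angles; "qd": joint speeds; "joint_efforts": joint torques, N m; "eef_pos": TCP position; "eef_rot": TCP orientation; "wrist_force": force on the tool from outside, world axes, zero at the start; "ft_torque": the same for the moment, N m; "gripper_width": finger opening in m; "grip_force": force on a finger pad.
Only numpy, scipy, OpenCV 4.12 (cv2) and the standard library are available. Lean on these libraries where they do the work, as an engineer would, in place of code of your own. Each camera call takes 0.05 s, during which the arm holds its last target. There are 200 camera calls.

TASK

Weigh the batch of beeswax for the sewing bench: lower the empty pail gently onto the two saddles of the scale's spring arm, letting go only once the arm has sunk and settled, then tare by pressing the readout's button fully down and releasing it. Put all the beeswax cakes lying on the cutting mat into the hanging pail without jolting the arm, and when the arm is still again press and release the button a second time to record the weight. Then take the pail with its wax off the scale and stand it in the middle of the round cork mat, leaving the other things on the bench alone.

Things in the scene. Friction and masses are not known exactly. Their poses are not given: they have to be found in the camera images.
- pail: Open sheet-metal pail, 144 (its x) x 124 (y) x 66 mm high, walls and floor 3 mm, 300 g. Origin: centre of its underside, z up. A flat grip bar spans the mouth along y, leaving two openings of 64 x 118 mm, at +x and at -x. A round pin (8 mm diameter) sticks out of each y side to 86 mm from the middle, 60 mm up: it hangs by these, either way round. Starts empty, upright on the bench.
- pail_pins (a point): Middle of the line through the pail's two pins (60 mm above the pail's underside, on its centre line); axes as the pail's.
- pail_bar (a point): Middle of the pail's upright flat grip bar, 88 mm above its underside; the bar runs along the pail's y, is 10 mm thick along its x and 20 mm high (top 98 mm above the underside). Axes as the pail's.
- scale: Spring-arm scale, fixed. Origin on the bench under the hanging point; its x points level to the grey post, 190 mm behind, z up. From the post, 165 mm up, the spring arm comes towards -x and ends in a flat yoke, open towards -x: two tines along x, 8 mm thick, at y = +73 and -73 mm, joined by a bar 92 mm behind the hanging point.
- saddle (a point): On the arm, midway between its two V saddles (one on each tine, about 36 mm wide at the top, 17 mm deep): where pail_pins comes to lie when the pins rest in the saddles, the pail's y along the scale's y (either way round). About 200 mm above the bench when unloaded; moves with the arm.
- beam (a joint): Hinge of the spring arm, rad: 0 = unloaded, against its stop, tilted up 0.15; grows as it sinks, to 0.45. 190 mm from hinge to saddles; about 2.4 N m/rad; let go suddenly it bounces, still within about 2 s. The empty pail sinks it about 0.19 (36 mm), each wax cake 0.027 more (5 mm). Sinking at under 0.5 rad/s is gentle, over 0.9 a jolt.
- readout: The scale's grey readout unit, 110 (x) x 94 (y) mm, fixed to the bench; flat top 36 mm above the bench, a tilted display rising to about 70 mm on its far side (+x). Origin on the bench under the middle of its front part. It carries the push button.
- button_top (a point): Centre of the top face of the readout's round white push button, 28 mm diameter, pressed straight down; the point moves with the button.
- button (a joint): Travel of the push button in m: 0 = up, 0.006 = fully down (count it pressed beyond 0.0048); about 5 N holds it fully down, and it springs back up when released.
- mat: Round cork mat, 210 mm diameter, 6 mm thick, fixed to the bench. Origin at the centre of its underside.
- wax_0: Cake of beeswax, 36 (x) x 52 (y) x 19 (z) mm, 35 g, lying flat on the blue cutting mat (3 mm thick) at the start. Origin at the centre of its underside. Two to four cakes are present; absent ones read None.
- wax_1: Cake of beeswax, 36 (x) x 52 (y) x 19 (z) mm, 35 g, lying flat on the blue cutting mat (3 mm thick) at the start. Origin at the centre of its underside. Two to four cakes are present; absent ones read None.
- wax_2: Cake of beeswax, 36 (x) x 52 (y) x 19 (z) mm, 35 g, lying flat on the blue cutting mat (3 mm thick) at the start. Origin at the centre of its underside. Two to four cakes are present; absent ones read None.
- wax_3: Cake of beeswax, 36 (x) x 52 (y) x 19 (z) mm, 35 g, lying flat on the blue cutting mat (3 mm thick) at the start. Origin at the centre of its underside. Two to four cakes are present; absent ones read None.
- eraser: Eraser, 22 x 50 x 13 mm, origin at the centre of its underside. Not part of the batch: leave it alone.
- spool_a: Upright thread spool, 41 mm diameter, 50 mm high, origin at the centre of its underside. Leave it alone.
- spool_c: Upright thread spool, 41 mm diameter, 50 mm high, origin at the centre of its underside. Leave it alone.
- sanding_block: Sanding block, 56 x 96 x 33 mm, origin at the centre of its underside. Leave it alone.

How it is judged:
By the outcome, as a careful person would: the job done as asked, in the order asked, and still so for the second after the job is handed in, with the robot touching nothing.
Of wax_0, wax_1, wax_2, wax_3 only 2 to 4 are there at a start; the rules pass over those that are not, and their reading is None.
At some moment in a run one of wax_0, wax_1, wax_2, wax_3 may be knocked a few centimetres aside while the robot is not near it.
It also fails if it takes over 210 s, if anything falls off the work surface, if the arm or the gripper's body presses on something with over 40 N, if the wrist force passes 120 N, or if a joint passes its speed limit or range.

## Working session

There is one attempt and no reset: what is moved stays moved. The work goes in short steps, Python scripts to look and compute and a tool call to move; the robot and the scene stay as the last step left them, time stands still between calls to the robot, and variables do not carry over. Pictures are saved under pics/ and viewed, at most 14 in all, crops included, and the job is handed in when it is done.

Besides the shell and the picture viewer there is one more tool, called after "Emit:" by a JSON object that holds its "method" and its "body", one argument or row to a line. apply_moves: Moves the arm, as the interface text tells. Its arguments: {"type":"object","properties":{"deltas":{"type":"array"}},"required":["deltas"]}

```bash
mkdir -p pics; ls
python3 - <<'E'
from cell import arm, grab_frame, calibration
import cv2,numpy as np
for n in("side","top"):
    cv2.imwrite(f"pics/{n}0.png",grab_frame(n)[:,:,::-1])
    c=calibration(n);print(n,{k:(np.round(v,4).tolist()) for k,v in c.items()})
print(arm.state())
E
```

```text
pics
side {'fx': 496.8513, 'fy': 496.8513, 'cx': 313.502, 'cy': 236.7161, 'extrinsics': [[-0.871, 0.2042, -0.4468, 0.0856], [-0.4909, -0.399, 0.7745, 0.9825], [-0.0201, 0.8939, 0.4478, 0.6364], [0.0, 0.0, 0.0, 1.0]]}
top {'fx': 617.7872, 'fy': 617.7872, 'cx': 315.2378, 'cy': 247.7126, 'extrinsics': [[-0.0037, 0.9903, -0.1391, 0.3878], [-1.0, -0.0046, -0.0057, 0.0739], [-0.0063, 0.1391, 0.9903, 1.5486], [0.0, 0.0, 0.0, 1.0]]}
{'time_s': 0.1, 'joint_positions': array([ 1.04647224e+00,  4.94155787e-01,  1.34603228e+00, -6.68361874e-06,
        1.30252761e+00, -9.54839488e-02]), 'qd': array([-7.49849768e-05, -1.22978688e-03, -3.45388987e-03, -2.18087223e-06,
        5.20518164e-04, -3.57313245e-04]), 'joint_efforts': array([ 3.36223413e-03, -8.83568788e+01, -3.84560645e+01,  2.64976707e-04,
        5.02264156e-03, -4.03523615e-06]), 'eef_pos': array([0.259717  , 0.56813664, 0.23075079]), 'eef_rot': array([-6.68396250e-01, -3.06932155e+00,  1.68292714e-03]), 'wrist_force': array([0.06680738, 0.74267755, 0.41173545]), 'ft_torque': array([0.00433276, 0.01723567, 0.00899448]), 'grip_force': 0.0, 'gripper_width': 0.08562668389653999}
```

View pics/top0.png

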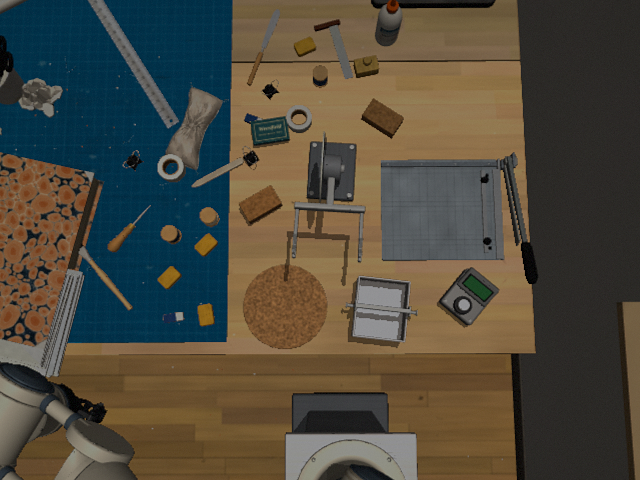

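View pics/side0.png

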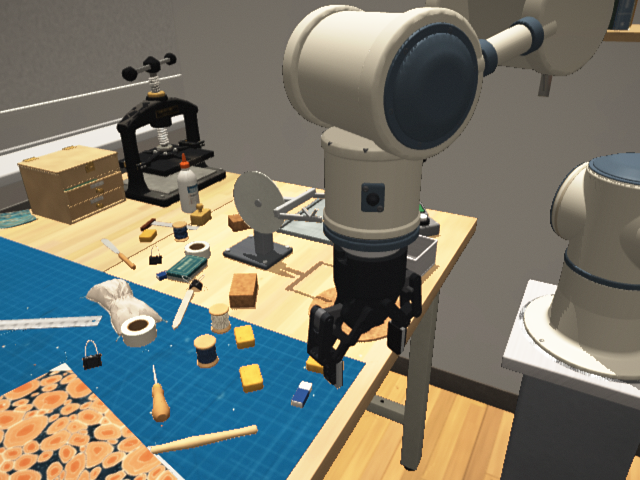

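The top view shows three cakes on the blue mat near (206,244), (169,277) and (206,315). The pail is at (380,310), the cork mat at (285,306), the yoke tines at columns 295 and 361, and the button at (463,305). The eraser is at (173,318) and the spools at (171,234) and (209,216).

```bash
cat > h.py <<'E'
from cell import arm, grab_frame, calibration
import cv2,numpy as np
from scipy.spatial.transform import Rotation as R
def ray(n,u,v):
    c=calibration(n);E=np.array(c["extrinsics"])
    d=E[:3,:3]@np.array([(u-c["cx"])/c["fx"],-(v-c["cy"])/c["fy"],-1]);return E[:3,3],d
def onz(n,u,v,z):
    o,d=ray(n,u,v);return o+d*(z-o[2])/d[2]
def proj(n,p):
    c=calibration(n);E=np.array(c["extrinsics"]);q=E[:3,:3].T@(np.array(p)-E[:3,3])
    return c["cx"]+c["fx"]*q[0]/-q[2],c["cy"]-c["fy"]*q[1]/-q[2]
def blobs(img,lo,hi,amin):
    m=cv2.inRange(cv2.cvtColor(img,cv2.COLOR_RGB2HSV),lo,hi)
    cs,_=cv2.findContours(m,cv2.RETR_EXTERNAL,cv2.CHAIN_APPROX_NONE)
    return [c for c in cs if cv2.contourArea(c)>amin]
def wax(img):
    out=[]
    for c in blobs(img,(15,150,90),(32,255,255),60):
        (u,v),_,_=cv2.minAreaRect(c)
        P=np.array([onz("top",a,b,.022)[:2] for a,b in c[:,0]]).astype(np.float32)*1000
        r=cv2.minAreaRect(P);b=cv2.boxPoints(r);e=b[1]-b[0];f=b[2]-b[1]
        L=e if np.hypot(*e)>np.hypot(*f) else f
        out.append((round(u),round(v),np.round(r[0],1),np.round(r[1],1),round(np.degrees(np.arctan2(L[1],L[0]))%180,1)))
    return out
def go(x,y,z,yaw,s=None):
    """yaw: world angle (deg) of tool y axis; tool down. prints shift and turn in tool axes"""
    s=s or arm.state();C=R.from_rotvec(s["eef_rot"])
    best=None
    for a in(yaw,yaw+180):
        a=np.radians(a);ty=np.array([np.cos(a),np.sin(a),0]);tz=np.array([0,0,-1.]);tx=np.cross(ty,tz)
        T=R.from_matrix(np.c_[tx,ty,tz]);rv=(C.inv()*T).as_rotvec(degrees=True)
        if best is None or np.linalg.norm(rv)<np.linalg.norm(best): best=rv
    d=C.inv().apply(np.array([x,y,z])-s["eef_pos"])
    print("shift mm",np.round(d*1000,1),"turn",np.round(best,1),"q6",round(s["joint_positions"][5],2))
E
python3 - <<'E'
from h import *
im=cv2.imread("pics/top0.png")[:,:,::-1].copy()
for w in wax(im):print(w)
c=max(blobs(im[255:355,235:335].copy(),(5,60,60),(18,170,200),500),key=cv2.contourArea)
print("mat px",cv2.fitEllipse(c))
cv2.imwrite("pics/c1.png",cv2.resize(im[185:345,270:510,::-1],None,fx=3.3,fy=3.3,interpolation=cv2.INTER_CUBIC))
s=cv2.imread("pics/side0.png");cv2.imwrite("pics/c2.png",cv2.resize(s[160:320,200:460],None,fx=3,fy=3))
E
```

```text
Traceback (most recent call last):
  File "h.py", line 20, in wax
    P=np.array([onz("top",a,b,.022)[:2] for a,b in c[:,0]]).astype(np.float32)*1000
                ~~~^^^^^^^^^^^^^^^^
  File "h.py", line 8, in onz
    o,d=ray(n,u,v);return o+d*(z-o[2])/d[2]
        ~~~^^^^^^^
  File "h.py", line 5, in ray
    c=calibration(n);E=np.array(c["extrinsics"])
ValueError: time passes only in moves, steps and waits
```

```bash
python3 - <<'E'
s=open("h.py").read()
s=s.replace("def ray","from functools import cache\ncalibration=cache(calibration)\ndef ray",1)
open("h.py","w").write(s)
E
python3 - <<'E'
from h import *
im=cv2.imread("pics/top0.png")[:,:,::-1].copy()
for w in wax(im):print(w)
c=max(blobs(im[255:355,235:335].copy(),(5,60,60),(18,170,200),500),key=cv2.contourArea)
print("mat px",cv2.fitEllipse(c))
cv2.imwrite("pics/c1.png",cv2.resize(im[185:345,270:510,::-1],None,fx=3.3,fy=3.3,interpolation=cv2.INTER_CUBIC))
E
```

```text
(505, 470, array([  66.8, -364.9]), array([54.5, 40.5]), np.float32(83.7))
(186, 466, array([ 77.9, 393.6]), array([84.2, 38.9]), np.float32(89.9))
(45, 450, array([117.1, 730. ]), array([ 65.2, 125.5]), np.float32(111.4))
(480, 444, array([ 128.5, -311.4]), array([166.3, 168.4]), np.float32(94.1))
(195, 437, array([147.6, 374.7]), array([461.3, 155. ]), np.float32(76.4))
(84, 384, array([271.2, 645.2]), array([46.2, 49.6]), np.float32(160.3))
(457, 363, array([ 316.9, -259.9]), array([261.2,  45.4]), np.float32(89.8))
(205, 314, array([438.4, 353.8]), array([50.5, 35. ]), np.float32(9.4))
(284, 311, array([447.3, 160.5]), array([203.5, 182.6]), np.float32(77.7))
(169, 277, array([531.2, 446.8]), array([34. , 48.5]), np.float32(135.7))
(205, 244, array([612.4, 357.8]), array([34.4, 49.2]), np.float32(135.3))
(121, 237, array([631.1, 570.1]), array([21.9, 82.1]), np.float32(136.3))
(259, 203, array([717.3, 223. ]), array([53.3, 93.2]), np.float32(121.0))
(366, 64, array([1085. ,  -51.9]), array([37. , 57.8]), np.float32(101.5))
(254, 68, array([1076.8,  239.8]), array([ 9.7, 90.1]), np.float32(160.2))
(304, 45, array([1138.3,  109. ]), array([34.1, 49.6]), np.float32(115.0))
mat px ((50.07125473022461, 49.93001937866211), (112.13575744628906, 117.70085906982422), 124.9187240600586)
```

View pics/c1.png

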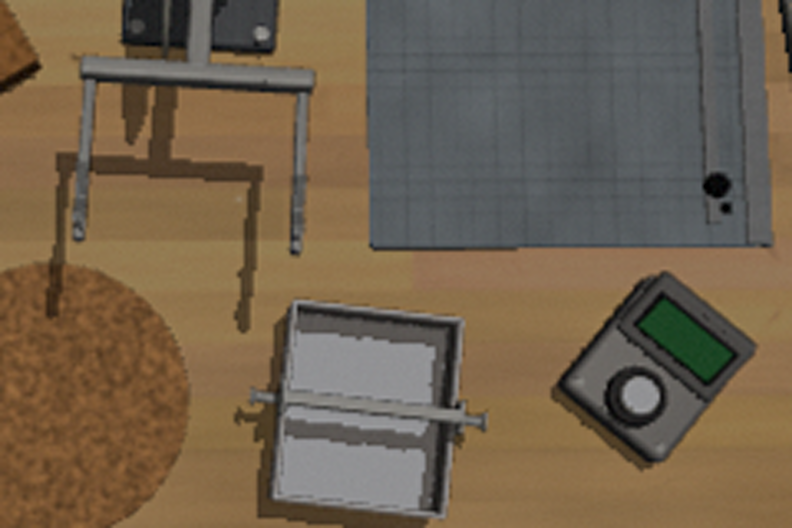

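Run:
```python
from h import *
f=lambda x,y,z:onz("top",270+(x+.5)/3.3-.5,185+(y+.5)/3.3-.5,z)*1000
def ang(a,b):d=b-a;return round(float(np.degrees(np.arctan2(d[1],d[0]))),1),round(float(np.linalg.norm(d[:2])),1)
a,b=f(252,396,.06),f(486,423,.06);print("pins",(a+b)/2,ang(b,a))
c=[f(*p,.066) for p in((292,302),(463,320),(446,517),(273,500))]
print("rim",np.mean(c,0),ang(c[1],c[0]),ang(c[3],c[0]),ang(c[2],c[1]))
print("bar",(f(285,402,.098)+f(460,415,.098))/2)
print("button",f(637,396,.045))
print("mat",onz("top",285.07,304.93,.006)*1000)
for nm,p,q in(("L",(90,75),(80,238)),("R",(303,85),(295,252))):
  a,b=f(*p,.184),f(*q,.204);print(nm,a,b,ang(b,a))
a,b=f(85,68,.186),f(313,80,.186);print("ybar",(a+b)/2,ang(b,a))
c=f(199,10,.175);print("armshaft",c)
print("disp angle",ang(f(611,440,.036),f(690,330,.05)))
```

```text
pins [448.4156682  -75.61872021  60.        ] (83.2, 170.8)
rim [448.46063554 -74.75778187  66.        ] (83.7, 125.0) (-6.2, 143.7) (-6.3, 142.6)
bar [447.55493827 -74.35323955  98.        ]
button [ 458.1004253  -274.04769037   45.        ]
mat [461.01131221 158.5415465    6.        ]
L [671.42625906 122.74961361 184.        ] [556.8593535  128.63975261 204.        ] (-2.9, 114.7)
R [663.74978339 -22.42080545 184.        ] [546.84967243 -14.10606449 204.        ] (-4.1, 117.2)
ybar [671.33400788  48.47877098 186.        ] (86.6, 155.5)
armshaft [718.60899535  47.89572006 175.        ]
disp angle (-35.9, 98.5)
```

Run:
```python
from h import *
s=arm.state();print(np.round(R.from_rotvec(s["eef_rot"]).as_matrix(),3))
go(.448,-.075,.22,-6.3)
go(.448,-.075,.22,83.7)
```

```text
[[-0.909  0.416 -0.001]
 [ 0.416  0.909 -0.001]
 [ 0.    -0.001 -1.   ]]
shift mm [-438.7 -506.6   11.3] turn [-0.1  0.  71.7] q6 -0.1
shift mm [-438.7 -506.6   11.3] turn [ -0.1  -0.  -18.3] q6 -0.1
```

Emit:
{"method": "apply_moves", "body": {
  "deltas": [
    [0.06, -0.022, -0.025, 0, 0, 0, 0],
    [0.06, -0.044, -0.051, 0, 0, 0, 0],
    [0.06, -0.066, -0.076, 0, 0, 0, 0],
    [0.06, -0.088, -0.101, 0, 0, 0, 0],
    [0.06, -0.11, -0.127, 0, 0, 0, 0]
  ]
}}

```text
time_s: 0.52
eef_pos: [0.3071, 0.4057, 0.231]
eef_rot: [-0.668, -3.07, 0.001]
wrist_force: [1.7, -0.3, -0.7]
gripper_width: 0.0605
grip_force: 0.0
```

Emit:
{"method": "apply_moves", "body": {
  "deltas": [
    [0.06, -0.022, -0.025, 0, 0, 0, 0],
    [0.06, -0.044, -0.051, 0, 0, 0, 0],
    [0.06, -0.066, -0.076, 0, 0, 0, 0],
    [0.06, -0.088, -0.101, 0, 0, 0, 0],
    [0.06, -0.11, -0.127, 0, 0, 0, 0]
  ]
}}

```text
time_s: 0.93
eef_pos: [0.3543, 0.2445, 0.2312]
eef_rot: [-0.668, -3.07, 0.0]
wrist_force: [1.2, 0.7, 1.0]
gripper_width: 0.0603
grip_force: 0.0
```

Emit:
{"method": "apply_moves", "body": {
  "deltas": [
    [0.06, -0.022, -0.025, 0, 0, 0, 0],
    [0.06, -0.044, -0.051, 0, 0, 0, 0],
    [0.06, -0.066, -0.076, 0, 0, 0, 0],
    [0.06, -0.088, -0.101, 0, 0, 0, 0],
    [0.06, -0.11, -0.127, 0, 0, 0, 0]
  ]
}}

```text
time_s: 1.35
eef_pos: [0.4016, 0.0832, 0.2313]
eef_rot: [-0.668, -3.07, -0.0]
wrist_force: [0.9, 0.7, 0.6]
gripper_width: 0.0605
grip_force: 0.0
```

Emit:
{"method": "apply_moves", "body": {
  "deltas": [
    [0.06, -0.022, -0.025, 0, 0, 0, 6],
    [0.06, -0.044, -0.051, 0, 0, 0, 12],
    [0.06, -0.066, -0.076, 0, 0, 0, 18],
    [0.06, -0.088, -0.101, 0, 0, 0, 24],
    [0.06, -0.109, -0.126, 0, 0, 0, 30]
  ]
}}

```text
time_s: 1.77
eef_pos: [0.4484, -0.077, 0.2312]
eef_rot: [-1.448, -2.788, 0.0]
wrist_force: [1.0, 0.5, -0.4]
gripper_width: 0.06
grip_force: 0.0
```

Emit:
{"method": "apply_moves", "body": {
  "deltas": [
    [0.06, 0, 0, 0, 0, 0, 7],
    [0.06, 0, 0, 0, 0, 0, 14],
    [0.06, 0, 0, 0, 0, 0, 21],
    [0.06, 0, 0, 0, 0, 0, 28],
    [0.06, 0, 0, 0, 0, 0, 35]
  ]
}}

```text
time_s: 2.18
eef_pos: [0.4481, -0.0753, 0.2311]
eef_rot: [-2.22, -2.222, 0.0]
wrist_force: [0.4, -0.1, 0.3]
gripper_width: 0.0602
grip_force: 0.0
```

Run:
```python
from h import *
cv2.imwrite("pics/side1.png",grab_frame("side")[:,:,::-1]);im=cv2.imread("pics/side1.png")
print(proj("side",(.58,.054,.2)))
cv2.imwrite("pics/c2.png",cv2.resize(im[150:300,200:400],None,fx=4,fy=4,interpolation=cv2.INTER_CUBIC))
s=arm.state();print(s["eef_pos"]);go(.448,-.075,.069,-6.3)
```

```text
(np.float64(328.34491559575946), np.float64(201.10444342492698))
[ 0.44814837 -0.07525073  0.23110165]
shift mm [ 2.000e-01 -1.000e-01  1.621e+02] turn [-0.  -0.   5.8] q6 -0.29
```

View pics/c2.png

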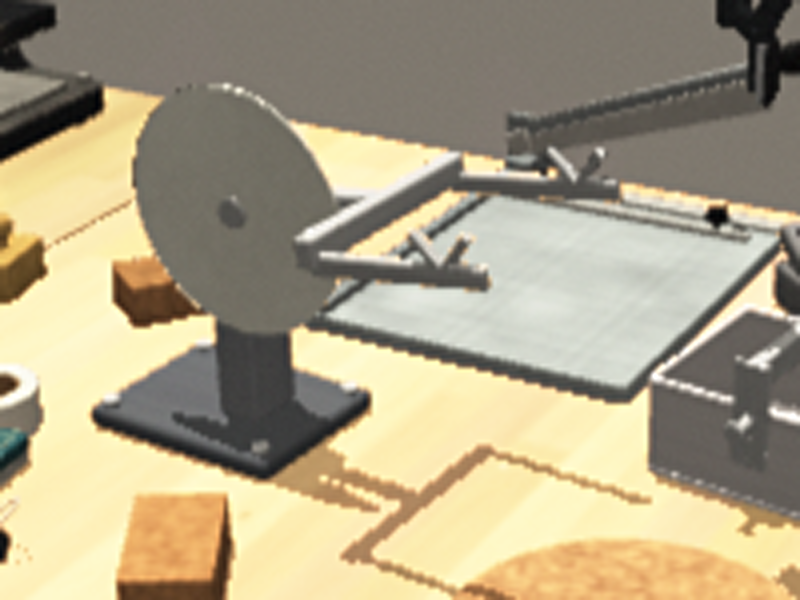

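The side view shows the near V bottom at about (310,215.5) and the far one at (344,195), close to the predicted saddle. Next I grasp the bar.

Emit:
{"method": "apply_moves", "body": {
  "deltas": [
    [0.06, 0, 0, 0.03, 0, 0, 2],
    [0.06, 0, 0, 0.06, 0, 0, 4],
    [0.06, 0, 0, 0.09, 0, 0, 5.8],
    [0.06, 0, 0, 0.12, 0, 0, 5.8],
    [0.06, 0, 0, 0.145, 0, 0, 5.8]
  ]
}}

```text
time_s: 2.65
eef_pos: [0.4478, -0.075, 0.0846]
eef_rot: [-2.319, -2.118, 0.001]
wrist_force: [0.4, -0.3, -0.5]
gripper_width: 0.0604
grip_force: 0.0
```

Emit:
{"method": "apply_moves", "body": {
  "deltas": [
    [0.06, 0, 0, 0.009, 0, 0, 0],
    [0.06, 0, 0, 0.017, 0, 0, 0],
    [0.0, 0, 0, 0.017, 0, 0, 0],
    [0.0, 0, 0, 0.017, 0, 0, 0],
    [0.0, 0, 0, 0.017, 0, 0, 0]
  ]
}}

```text
time_s: 3.07
eef_pos: [0.449, -0.0754, 0.0704]
eef_rot: [2.321, 2.115, 0.001]
wrist_force: [0.4, -0.9, -0.7]
gripper_width: 0.0243
grip_force: 0.0
```

Emit:
{"method": "apply_moves", "body": {
  "deltas": [
    [0.0, 0, 0, 0, 0, 0, 0],
    [0.0, 0, 0, 0, 0, 0, 0],
    [0.0, 0, 0, 0, 0, 0, 0],
    [0.0, 0, 0, 0, 0, 0, 0],
    [0.0, 0, 0, 0, 0, 0, 0]
  ]
}}

```text
time_s: 3.48
eef_pos: [0.449, -0.0754, 0.0704]
eef_rot: [2.322, 2.114, 0.002]
wrist_force: [-1.4, -0.2, 11.2]
gripper_width: 0.0093
grip_force: 59.6
```

Run:
```python
from h import *
yaw=np.radians(-3.9);ax=np.array([np.cos(yaw),np.sin(yaw),0]);ay=np.array([-ax[1],ax[0],0])
# near/far V: ray meets vertical planes of tines
mid=np.array([.58,.0548,0])
for sgn,(u,v) in((1,(310,215.5)),(-1,(343.7,195))):
    o,d=ray("side",u,v);t=((mid+sgn*.073*ay-o)@ay)/(d@ay);p=o+t*d
    print(sgn,p,"along",(p-mid)@ax)
s=arm.state();print(s["eef_pos"],s["gripper_width"],s["grip_force"])
```

```text
1 [0.58646693 0.12752857 0.19212621] along 0.0015052976685740104
-1 [ 0.57648972 -0.01813013  0.18974391] along 0.0014582143551786384
[ 0.44897391 -0.07539476  0.07041411] 0.009281618758039826 59.56204891204834
```

Emit:
{"method": "apply_moves", "body": {
  "deltas": [
    [0.0, 0, 0, -0.015, 0, 0, 0],
    [0.0, 0, 0, -0.045, 0, 0, 0],
    [0.0, 0, 0, -0.08, 0, 0, 0],
    [0.0, 0, 0, -0.115, 0, 0, 0],
    [0.0, 0, 0, -0.15, 0, 0, 0]
  ]
}}

```text
time_s: 3.9
eef_pos: [0.4478, -0.075, 0.2216]
eef_rot: [2.322, 2.115, 0.0]
wrist_force: [0.5, -0.3, -4.2]
gripper_width: 0.009
grip_force: 59.3
```

Run:
```python
from h import *
s=arm.state();print(s["eef_pos"],s["gripper_width"],s["wrist_force"],s["ft_torque"]);go(.44,.0644,.245,-3.9)
```

```text
[ 0.44776584 -0.0750246   0.2216103 ] 0.008998099598470862 [ 0.4976187  -0.33939644 -4.17251225] [-0.04306364 -0.05395731  0.01817863]
shift mm [138.1 -20.7 -23.4] turn [ 0.   0.  -1.5] q6 -0.2
```

Emit:
{"method": "apply_moves", "body": {
  "deltas": [
    [0.0, 0.02, -0.003, -0.006, 0, 0, 0],
    [0.0, 0.05, -0.008, -0.012, 0, 0, 0],
    [0.0, 0.085, -0.013, -0.018, 0, 0, 0],
    [0.0, 0.115, -0.017, -0.0235, 0, 0, -1],
    [0.0, 0.138, -0.0207, -0.0235, 0, 0, -1.5]
  ]
}}

```text
time_s: 4.32
eef_pos: [0.4405, 0.0661, 0.2444]
eef_rot: [2.293, 2.146, 0.003]
wrist_force: [0.9, -1.0, -3.3]
gripper_width: 0.0092
grip_force: 59.3
```

Run:
```python
from h import *
im=grab_frame("top");cv2.imwrite("pics/t2.png",cv2.resize(im[150:330,230:430,::-1],None,fx=3.3,fy=3.3,interpolation=cv2.INTER_CUBIC))
s=arm.state();print(s["eef_pos"],s["wrist_force"]);go(.5815,.0547,.245,-3.9)
```

```text
[0.43989904 0.06869933 0.24394457] [-1.68920865 -0.90885823 -2.94844995]
shift mm [ -4.8 142.2  -0.9] turn [ 0.1 -0.1  0.2] q6 0.08
```

View pics/t2.png

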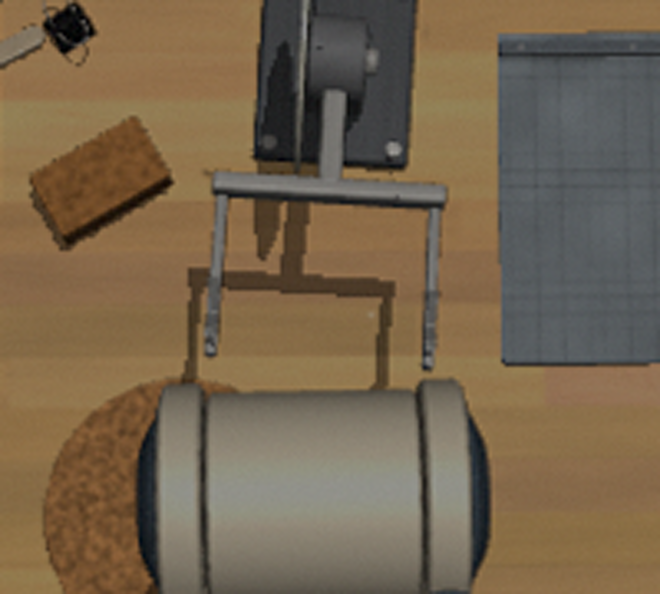

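The wrist hides the pail from above. The tine tips are clear at about (210,352) and (428,365) in the crop.

Emit:
{"method": "apply_moves", "body": {
  "deltas": [
    [0.0, 0, 0, 0, 0, 0, 0],
    [0.0, 0, 0, 0, 0, 0, 0],
    [0.0, 0, 0, 0, 0, 0, 0]
  ]
}}

```text
time_s: 4.62
eef_pos: [0.4406, 0.0636, 0.243]
eef_rot: [2.295, 2.145, 0.0]
wrist_force: [-0.6, 0.3, -3.3]
gripper_width: 0.0088
grip_force: 59.3
```

Run:
```python
from h import *
cv2.imwrite("pics/s3.png",cv2.resize(grab_frame("side")[150:350,240:440,::-1],None,fx=3,fy=3,interpolation=cv2.INTER_CUBIC))
s=arm.state();print(s["eef_pos"],s["qd"].round(4));go(.5815,.0547,.245,-3.9)
Y=np.radians(-3.9);ax=np.array([np.cos(Y),np.sin(Y),0]);ay=np.array([-ax[1],ax[0],0])
p=s["eef_pos"]+[0,0,-.0104]
for k in(.086,-.086):
    u,v=proj("side",p+k*ay);print("expected pin px crop",(u-240)*3,(v-150)*3)
```

```text
[0.44061471 0.06337728 0.24288334] [-0.0056  0.0043 -0.0011  0.0025 -0.0019  0.0027]
shift mm [  1.  141.1  -2.1] turn [ 0.  0. -0.] q6 0.08
expected pin px crop 375.76049240861175 191.96431181778797
expected pin px crop 484.1895306743997 111.44962440591883
```

View pics/s3.png

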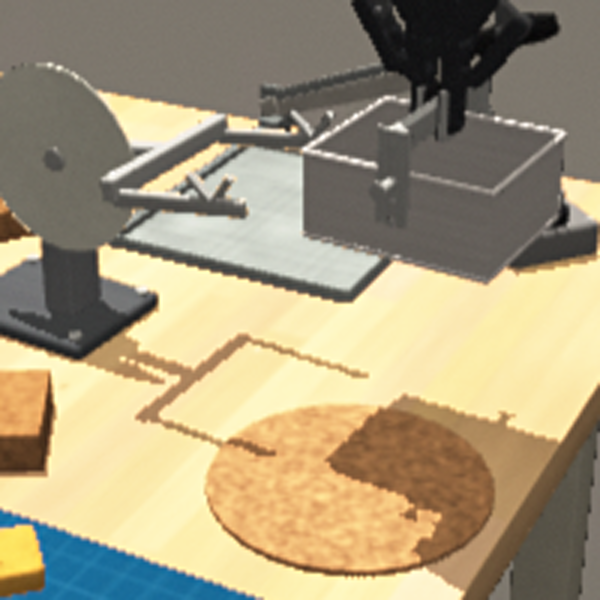

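The near pin is at crop (378,186), within 2 full-image pixels of where I expected it, and the pail is level. I slide it in over the tines.

Emit:
{"method": "apply_moves", "body": {
  "deltas": [
    [0.0, 0, 0.025, 0, 0, 0, 0],
    [0.0, 0.001, 0.06, 0, 0, 0, 0],
    [0.0, 0.001, 0.095, 0, 0, 0, 0],
    [0.0, 0.001, 0.125, 0, 0, 0, 0],
    [0.0, 0.001, 0.141, 0, 0, 0, 0]
  ]
}}

```text
time_s: 5.08
eef_pos: [0.5846, 0.0541, 0.2425]
eef_rot: [2.296, 2.142, 0.001]
wrist_force: [-0.8, -0.4, -3.6]
gripper_width: 0.0089
grip_force: 59.3
```

Emit:
{"method": "apply_moves", "body": {
  "deltas": [
    [0.0, 0, 0, 0, 0, 0, 0],
    [0.0, 0, 0, 0, 0, 0, 0],
    [0.0, 0, 0, 0, 0, 0, 0],
    [0.0, 0, 0, 0, 0, 0, 0]
  ]
}}

```text
time_s: 5.42
eef_pos: [0.5805, 0.0552, 0.2428]
eef_rot: [-2.295, -2.144, 0.001]
wrist_force: [-0.1, 0.8, -3.3]
gripper_width: 0.009
grip_force: 59.3
```

Run:
```python
from h import *
cv2.imwrite("pics/s4.png",cv2.resize(grab_frame("side")[150:300,200:400,::-1],None,fx=4,fy=4,interpolation=cv2.INTER_CUBIC))
s=arm.state();print(s["eef_pos"],s["qd"].round(4));go(.5815,.0547,.245,-3.9)
```

```text
[0.5805756  0.05538948 0.24292305] [ 0.0042 -0.0014 -0.0041 -0.0011 -0.0015 -0.0003]
shift mm [-0.6  1.  -2.1] turn [-0.  0.  0.] q6 0.06
```

View pics/s4.png

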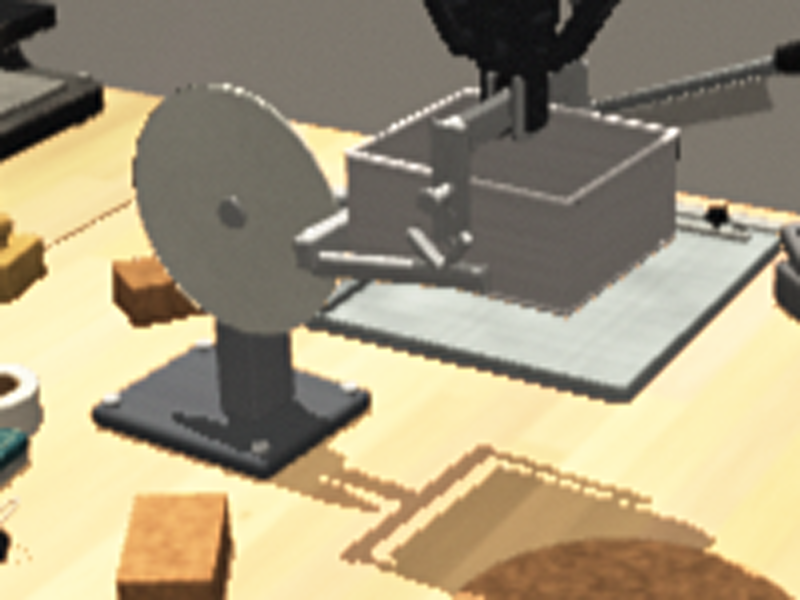

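Emit:
{"method": "apply_moves", "body": {
  "deltas": [
    [0.0, 0, 0.0, 0.006, 0, 0, 0],
    [0.0, 0, 0, 0.012, 0, 0, 0],
    [0.0, 0, 0, 0.018, 0, 0, 0],
    [0.0, 0, 0, 0.024, 0, 0, 0],
    [0.0, 0, 0, 0.03, 0, 0, 0]
  ]
}}

```text
time_s: 5.88
eef_pos: [0.5811, 0.0557, 0.2119]
eef_rot: [-2.295, -2.145, 0.001]
wrist_force: [0.1, 0.5, -2.9]
gripper_width: 0.0089
grip_force: 59.4
```

Emit:
{"method": "apply_moves", "body": {
  "deltas": [
    [0.0, 0, 0.0, 0.004, 0, 0, 0],
    [0.0, 0, 0, 0.008, 0, 0, 0],
    [0.0, 0, 0, 0.012, 0, 0, 0],
    [0.0, 0, 0, 0.016, 0, 0, 0],
    [0.0, 0, 0, 0.02, 0, 0, 0]
  ]
}}

```text
time_s: 6.3
eef_pos: [0.5801, 0.0557, 0.1921]
eef_rot: [-2.294, -2.144, 0.003]
wrist_force: [-7.7, 1.0, -1.3]
gripper_width: 0.0089
grip_force: 59.7
```

Emit:
{"method": "apply_moves", "body": {
  "deltas": [
    [0.0, 0, 0.0, 0.003, 0, 0, 0],
    [0.0, 0, 0, 0.006, 0, 0, 0],
    [0.0, 0, 0, 0.009, 0, 0, 0],
    [0.0, 0, 0, 0.012, 0, 0, 0],
    [0.0, 0, 0, 0.012, 0, 0, 0]
  ]
}}

```text
time_s: 6.72
eef_pos: [0.5797, 0.0557, 0.1797]
eef_rot: [-2.293, -2.143, 0.004]
wrist_force: [-8.3, 0.8, -1.9]
gripper_width: 0.0089
grip_force: 59.7
```

Run:
```python
from h import *
cv2.imwrite("pics/s5.png",cv2.resize(grab_frame("side")[150:300,200:400,::-1],None,fx=4,fy=4,interpolation=cv2.INTER_CUBIC))
s=arm.state();print(s["eef_pos"],s["wrist_force"],s["ft_torque"])
```

```text
[0.57972157 0.05569505 0.17990921] [-9.26276255  0.95748033 -1.08261952] [ 0.14907149  1.70940856 -0.05804473]
```

View pics/s5.png

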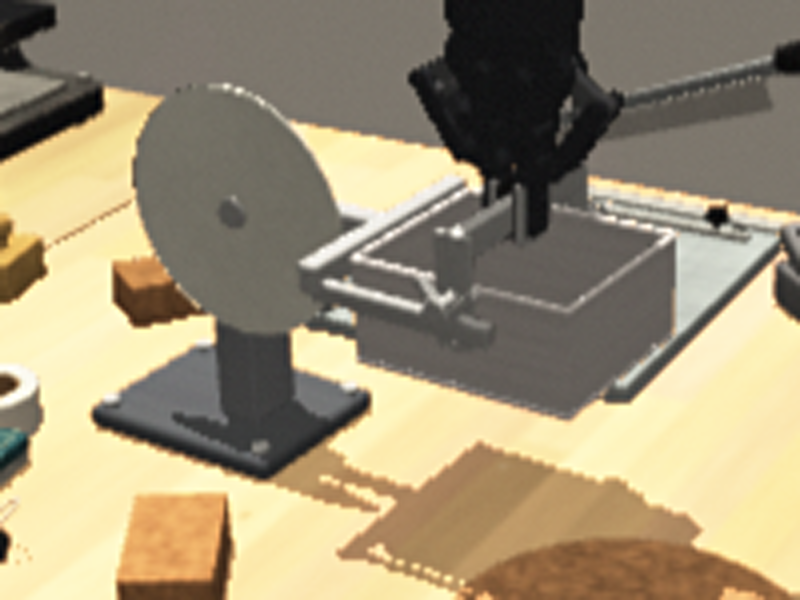

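The pins are in the saddles, but there is about 9 N of push in x because the pail sits slightly too far towards the post. I ease it back.

Emit:
{"method": "apply_moves", "body": {
  "deltas": [
    [0.0, 0, -0.0005, 0.0, 0, 0, 0],
    [0.0, 0, -0.001, 0.0, 0, 0, 0],
    [0.0, 0, -0.0015, 0.0, 0, 0, 0],
    [0.0, 0, -0.002, 0, 0, 0, 0],
    [0.0, 0, -0.002, 0, 0, 0, 0]
  ]
}}

```text
time_s: 7.18
eef_pos: [0.5794, 0.0557, 0.1808]
eef_rot: [2.295, 2.145, 0.0]
wrist_force: [-3.3, -0.7, -0.2]
gripper_width: 0.0089
grip_force: 59.7
```

Emit:
{"method": "apply_moves", "body": {
  "deltas": [
    [0.0, 0, -0.0005, 0.0, 0, 0, 0],
    [0.0, 0, -0.001, 0.0, 0, 0, 0],
    [0.0, 0, -0.0015, 0.0, 0, 0, 0],
    [0.0, 0, -0.002, 0, 0, 0, 0],
    [0.0, 0, -0.002, 0, 0, 0, 0]
  ]
}}

```text
time_s: 7.6
eef_pos: [0.5784, 0.0558, 0.1812]
eef_rot: [2.294, 2.144, 0.003]
wrist_force: [5.1, 0.1, -1.3]
gripper_width: 0.0088
grip_force: 59.6
```

Emit:
{"method": "apply_moves", "body": {
  "deltas": [
    [0.0, 0, 0.001, 0.0, 0, 0, 0],
    [0.0, 0, 0.001, 0.002, 0, 0, 0],
    [0.0, 0, 0.0015, 0.004, 0, 0, 0],
    [0.0, 0, 0.0015, 0.006, 0, 0, 0],
    [0.0, 0, 0.0015, 0.006, 0, 0, 0]
  ]
}}

```text
time_s: 8.02
eef_pos: [0.5786, 0.0558, 0.1742]
eef_rot: [-2.295, -2.145, 0.001]
wrist_force: [0.9, 0.7, -0.1]
gripper_width: 0.0092
grip_force: 59.7
```

Emit:
{"method": "apply_moves", "body": {
  "deltas": [
    [0.0, 0, 0.0, 0.0, 0, 0, 0],
    [0.0, 0, 0.0, 0.0, 0, 0, 0],
    [0.0, 0, 0.0, 0.0, 0, 0, 0],
    [0.0, 0, 0.0, 0.0, 0, 0, 0]
  ]
}}

```text
time_s: 8.35
eef_pos: [0.5787, 0.0558, 0.1748]
eef_rot: [-2.295, -2.145, 0.0]
wrist_force: [-1.0, 1.1, -1.1]
gripper_width: 0.0089
grip_force: 59.7
```

Emit:
{"method": "apply_moves", "body": {
  "deltas": [
    [0.0, 0, 0.0, 0.002, 0, 0, 0],
    [0.0, 0, 0.0, 0.004, 0, 0, 0],
    [0.0, 0, 0.0, 0.004, 0, 0, 0],
    [0.0, 0, 0.0, 0.004, 0, 0, 0]
  ]
}}

```text
time_s: 8.68
eef_pos: [0.5788, 0.0558, 0.1706]
eef_rot: [-2.295, -2.145, 0.0]
wrist_force: [-0.6, 0.2, -0.4]
gripper_width: 0.0087
grip_force: 59.8
```

Emit:
{"method": "apply_moves", "body": {
  "deltas": [
    [0.0, 0, 0, 0.0, 0, 0, 0]
  ]
}}

```text
time_s: 8.77
eef_pos: [0.5788, 0.0558, 0.1707]
eef_rot: [-2.295, -2.145, 0.0]
wrist_force: [-0.6, 1.2, 0.3]
gripper_width: 0.0091
grip_force: 59.7
```

Emit:
{"method": "apply_moves", "body": {
  "deltas": [
    [0.0, 0, 0, 0.0, 0, 0, 0]
  ]
}}

```text
time_s: 8.85
eef_pos: [0.5788, 0.0558, 0.1708]
eef_rot: [-2.295, -2.145, 0.0]
wrist_force: [-1.3, 1.1, 0.4]
gripper_width: 0.0088
grip_force: 59.8
```

Emit:
{"method": "apply_moves", "body": {
  "deltas": [
    [0.0, 0, 0, 0.0, 0, 0, 0]
  ]
}}

```text
time_s: 8.93
eef_pos: [0.5788, 0.0558, 0.1708]
eef_rot: [-2.295, -2.145, 0.0]
wrist_force: [-0.9, 1.0, -0.3]
gripper_width: 0.0093
grip_force: 59.7
```

Emit:
{"method": "apply_moves", "body": {
  "deltas": [
    [0.0, 0, 0, 0.0, 0, 0, 0]
  ]
}}

```text
time_s: 9.02
eef_pos: [0.5788, 0.0558, 0.1708]
eef_rot: [-2.295, -2.145, 0.0]
wrist_force: [-1.3, -0.3, 0.3]
gripper_width: 0.0088
grip_force: 59.7
```

The vertical load is about zero, so the arm carries the pail. I open the fingers gently and rise.

Emit:
{"method": "apply_moves", "body": {
  "deltas": [
    [0.012, 0, 0, 0, 0, 0, 0],
    [0.016, 0, 0, 0, 0, 0, 0],
    [0.022, 0, 0, 0, 0, 0, 0],
    [0.03, 0, 0, 0, 0, 0, 0],
    [0.04, 0, 0, 0, 0, 0, 0]
  ]
}}

```text
time_s: 9.43
eef_pos: [0.579, 0.0558, 0.1708]
eef_rot: [2.295, 2.145, 0.0]
wrist_force: [0.9, 0.7, -0.7]
gripper_width: 0.0395
grip_force: 0.0
```

Emit:
{"method": "apply_moves", "body": {
  "deltas": [
    [0.045, 0, 0, 0, 0, 0, 0],
    [0.045, 0, 0, -0.005, 0, 0, 0],
    [0.045, 0, 0, -0.02, 0, 0, 0],
    [0.045, 0, 0, -0.05, 0, 0, 0],
    [0.045, 0, 0, -0.08, 0, 0, 0]
  ]
}}

```text
time_s: 9.85
eef_pos: [0.5782, 0.0558, 0.2514]
eef_rot: [-2.294, -2.144, 0.002]
wrist_force: [1.1, 0.7, -0.2]
gripper_width: 0.0449
grip_force: 0.0
```

Emit:
{"method": "apply_moves", "body": {
  "deltas": [
    [0.0, 0, -0.03, -0.01, 0, 0, 0],
    [0.0, 0, -0.07, -0.01, 0, 0, 0],
    [0.0, 0, -0.11, -0.01, 0, 0, 0],
    [0.0, 0, -0.13, -0.01, 0, 0, 0],
    [0.0, 0, -0.13, -0.01, 0, 0, 0]
  ]
}}

```text
time_s: 10.27
eef_pos: [0.4449, 0.0649, 0.2613]
eef_rot: [-2.294, -2.145, 0.002]
wrist_force: [1.4, -0.4, 1.1]
gripper_width: -0.0
grip_force: 0.0
```

Run:
```python
from h import *
im=grab_frame("side");cv2.imwrite("pics/s6.png",cv2.resize(im[150:300,200:400,::-1],None,fx=4,fy=4,interpolation=cv2.INTER_CUBIC))
s=arm.state();print(s["eef_pos"],s["wrist_force"]);go(.458,-.274,.26,-3.9);go(.458,-.274,.055,-3.9)
```

```text
[0.44752916 0.06475109 0.26152437] [ 0.55749131 -0.46778635  0.83270052]
shift mm [-337.3   33.2    1.5] turn [ 0.  -0.   0.1] q6 0.08
shift mm [-337.3   33.1  206.5] turn [ 0.  -0.   0.1] q6 0.08
```

View pics/s6.png

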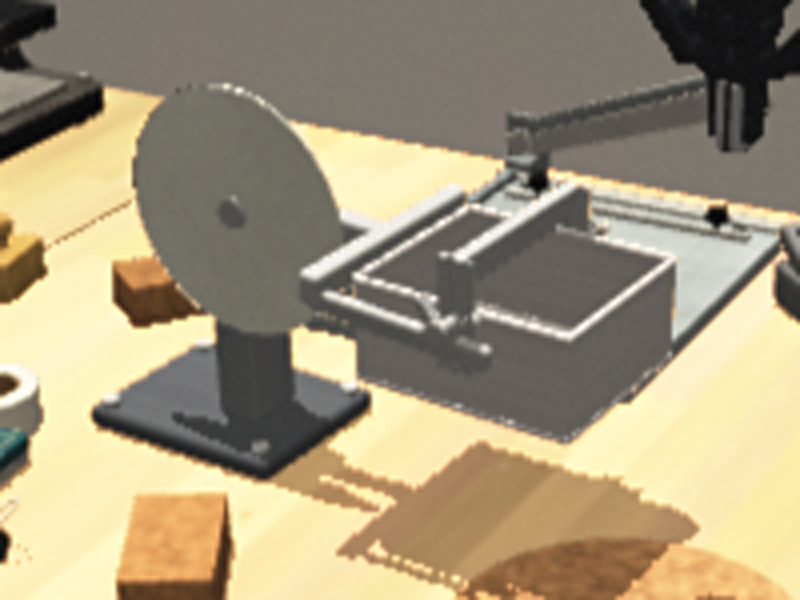

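The pail hangs on both saddles. On to the button.

Emit:
{"method": "apply_moves", "body": {
  "deltas": [
    [0.0, -0.034, 0.003, 0, 0, 0, 0],
    [0.0, -0.068, 0.006, 0, 0, 0, 0],
    [0.0, -0.102, 0.01, 0, 0, 0, 0],
    [0.0, -0.136, 0.013, 0, 0, 0, 0],
    [0.0, -0.17, 0.017, 0, 0, 0, 0]
  ]
}}

```text
time_s: 10.73
eef_pos: [0.4555, -0.1083, 0.2611]
eef_rot: [2.294, 2.145, 0.001]
wrist_force: [1.3, 0.3, -0.1]
gripper_width: -0.0001
grip_force: 0.0
```

Emit:
{"method": "apply_moves", "body": {
  "deltas": [
    [0.0, -0.034, 0.003, 0, 0, 0, 0],
    [0.0, -0.068, 0.006, 0, 0, 0, 0],
    [0.0, -0.102, 0.01, 0.02, 0, 0, 0],
    [0.0, -0.136, 0.013, 0.05, 0, 0, 0],
    [0.0, -0.167, 0.016, 0.08, 0, 0, 0]
  ]
}}

```text
time_s: 11.15
eef_pos: [0.4605, -0.2733, 0.1843]
eef_rot: [2.293, 2.142, 0.001]
wrist_force: [0.5, -0.8, 0.1]
gripper_width: 0.0003
grip_force: 0.0
```

Emit:
{"method": "apply_moves", "body": {
  "deltas": [
    [0.0, 0, 0, 0.03, 0, 0, 0],
    [0.0, 0, 0, 0.06, 0, 0, 0],
    [0.0, 0, 0, 0.09, 0, 0, 0],
    [0.0, 0, 0, 0.105, 0, 0, 0],
    [0.0, 0, 0, 0.105, 0, 0, 0]
  ]
}}

```text
time_s: 11.57
eef_pos: [0.4586, -0.2699, 0.0763]
eef_rot: [-2.292, -2.142, 0.001]
wrist_force: [-0.3, 1.4, -0.2]
gripper_width: 0.0001
grip_force: 0.0
```

Run:
```python
from h import *
im=grab_frame("side");cv2.imwrite("pics/s7.png",cv2.resize(im[170:320,340:500,::-1],None,fx=4,fy=4,interpolation=cv2.INTER_CUBIC))
s=arm.state();print(s["eef_pos"],s["wrist_force"]);go(.458,-.274,.045,-3.9)
u,v=proj("side",(.458,-.274,.045));print((u-340)*4,(v-170)*4)
```

```text
[ 0.45928684 -0.27026732  0.07821016] [ 0.46576786 -0.34340448  0.77248634]
shift mm [-3.9 -1.  33.2] turn [-0.1 -0.1  0. ] q6 -0.58
324.6437830436271 197.8329740284978
```

View pics/s7.png

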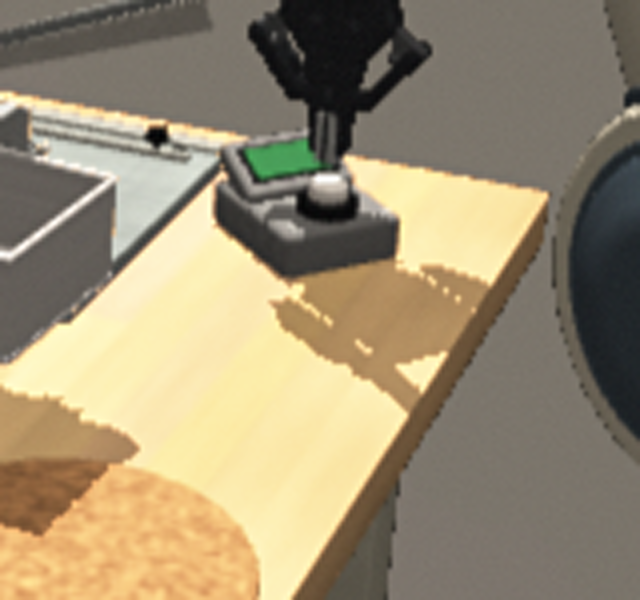

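The button top is at about crop (330,183), which puts it nearer z = 0.053. I press it.

Emit:
{"method": "apply_moves", "body": {
  "deltas": [
    [0.0, -0.002, -0.001, 0.005, 0, 0, 0],
    [0.0, -0.002, -0.001, 0.01, 0, 0, 0],
    [0.0, -0.002, -0.001, 0.015, 0, 0, 0],
    [0.0, -0.002, -0.001, 0.02, 0, 0, 0],
    [0.0, -0.002, -0.001, 0.022, 0, 0, 0]
  ]
}}

```text
time_s: 12.03
eef_pos: [0.4582, -0.272, 0.0572]
eef_rot: [2.295, 2.145, 0.0]
wrist_force: [-0.1, -0.6, 1.9]
gripper_width: 0.0004
grip_force: 0.9
```

Emit:
{"method": "apply_moves", "body": {
  "deltas": [
    [0.0, 0, 0, 0.002, 0, 0, 0],
    [0.0, 0, 0, 0.004, 0, 0, 0],
    [0.0, 0, 0, 0.006, 0, 0, 0],
    [0.0, 0, 0, 0.006, 0, 0, 0]
  ]
}}

```text
time_s: 12.37
eef_pos: [0.4583, -0.2721, 0.0519]
eef_rot: [2.295, 2.145, 0.0]
wrist_force: [-2.2, 0.4, 13.5]
gripper_width: 0.0003
grip_force: 6.6
```

The force is 13.5 N, so the button is fully down. I release it and rise.

Emit:
{"method": "apply_moves", "body": {
  "deltas": [
    [0.0, 0, 0, -0.005, 0, 0, 0],
    [0.0, 0, 0, -0.02, 0, 0, 0],
    [0.0, 0, 0, -0.06, 0, 0, 0],
    [0.0, 0, 0, -0.1, 0, 0, 0],
    [0.0, 0, 0, -0.14, 0, 0, 0]
  ]
}}

```text
time_s: 12.78
eef_pos: [0.4576, -0.2715, 0.1929]
eef_rot: [-2.294, -2.144, 0.0]
wrist_force: [1.4, -1.1, -0.2]
gripper_width: -0.0001
grip_force: 0.0
```

Emit:
{"method": "apply_moves", "body": {
  "deltas": [
    [0.04, 0.036, -0.004, -0.01, 0, 0, 0],
    [0.04, 0.072, -0.008, -0.02, 0, 0, 0],
    [0.06, 0.108, -0.012, -0.03, 0, 0, 0],
    [0.06, 0.144, -0.016, -0.04, 0, 0, 0],
    [0.06, 0.18, -0.02, -0.05, 0, 0, 0]
  ]
}}

```text
time_s: 13.2
eef_pos: [0.4497, -0.0894, 0.242]
eef_rot: [2.296, 2.145, 0.0]
wrist_force: [0.5, 0.4, 0.1]
gripper_width: 0.0597
grip_force: 0.0
```

Emit:
{"method": "apply_moves", "body": {
  "deltas": [
    [0.06, 0.036, -0.004, 0, 0, 0, 0],
    [0.06, 0.072, -0.008, 0, 0, 0, 0],
    [0.06, 0.108, -0.012, 0, 0, 0, 0],
    [0.06, 0.144, -0.016, 0, 0, 0, 0],
    [0.06, 0.18, -0.02, 0, 0, 0, 0]
  ]
}}

```text
time_s: 13.62
eef_pos: [0.4419, 0.0916, 0.2416]
eef_rot: [2.295, 2.145, 0.0]
wrist_force: [1.1, 0.7, 0.3]
gripper_width: 0.06
grip_force: 0.0
```

Run:
```python
from h import *
im=grab_frame("top");cv2.imwrite("pics/t8.png",im[:,:,::-1])
for w in wax(im):
    if 80<w[0]<240 and 200<w[1]<340:print(w)
s=arm.state();print(s["eef_pos"],s["joint_positions"])
```

```text
(205, 314, array([438.2, 353.9]), array([50.9, 34.7]), np.float32(9.4))
(169, 277, array([531.2, 446.8]), array([34. , 48.5]), np.float32(135.7))
(205, 244, array([612.4, 357.8]), array([34.4, 49.2]), np.float32(135.3))
(121, 237, array([631.7, 569.5]), array([21.9, 83.8]), np.float32(136.3))
[0.44142148 0.09669801 0.24158454] [0.08174465 0.23813783 1.73717284 0.00237323 1.16602137 0.14638737]
```

Run:
```python
from h import *
go(.438,.353,.12,9.4)
print(onz("top",209,215,.05),onz("top",171,233,.05),onz("top",174,318,.016))
```

```text
shift mm [255.3 -20.2 122.1] turn [  0.   -0.1 -13.2] q6 0.15
[0.68118005 0.34481874 0.05      ] [0.63656086 0.43755162 0.05      ] [0.42946739 0.43225731 0.016     ]
```

Emit:
{"method": "apply_moves", "body": {
  "deltas": [
    [0.066, 0.036, -0.003, 0, 0, 0, 0],
    [0.066, 0.072, -0.006, 0, 0, 0, 0],
    [0.066, 0.108, -0.009, 0, 0, 0, 0],
    [0.066, 0.144, -0.012, 0, 0, 0, 0],
    [0.066, 0.18, -0.014, 0, 0, 0, 0]
  ]
}}

```text
time_s: 14.08
eef_pos: [0.4401, 0.2722, 0.2415]
eef_rot: [-2.295, -2.145, 0.0]
wrist_force: [1.8, -0.4, -0.5]
gripper_width: 0.0663
grip_force: 0.0
```

Emit:
{"method": "apply_moves", "body": {
  "deltas": [
    [0.066, 0.036, -0.003, 0.01, 0, 0, -4],
    [0.066, 0.075, -0.006, 0.03, 0, 0, -9],
    [0.066, 0.075, -0.006, 0.06, 0, 0, -13],
    [0.066, 0.075, -0.006, 0.09, 0, 0, -13],
    [0.066, 0.075, -0.006, 0.12, 0, 0, -13]
  ]
}}

```text
time_s: 14.5
eef_pos: [0.4394, 0.3464, 0.1201]
eef_rot: [2.035, 2.393, 0.001]
wrist_force: [-0.3, -0.1, -0.3]
gripper_width: 0.066
grip_force: 0.0
```

Emit:
{"method": "apply_moves", "body": {
  "deltas": [
    [0.066, 0, 0, 0, 0, 0, 0],
    [0.066, 0, 0, 0, 0, 0, 0],
    [0.066, 0, 0, 0, 0, 0, 0]
  ]
}}

```text
time_s: 14.75
eef_pos: [0.4404, 0.3459, 0.1229]
eef_rot: [2.038, 2.391, 0.002]
wrist_force: [0.5, 0.1, 1.4]
gripper_width: 0.0661
grip_force: 0.0
```

Run:
```python
from h import *
s=arm.state();print(s["eef_pos"]);go(.438,.353,.006,9.4)
```

```text
[0.44040727 0.34594764 0.12292128]
shift mm [  7.3  -1.4 116.9] turn [ 0.1 -0.  -0.3] q6 0.4
```

Emit:
{"method": "apply_moves", "body": {
  "deltas": [
    [0.066, 0.007, -0.001, 0.03, 0, 0, 0],
    [0.066, 0.007, -0.001, 0.06, 0, 0, 0],
    [0.066, 0.007, -0.001, 0.085, 0, 0, 0],
    [0.066, 0.007, -0.001, 0.105, 0, 0, 0],
    [0.066, 0.007, -0.001, 0.115, 0, 0, 0]
  ]
}}

```text
time_s: 15.17
eef_pos: [0.4382, 0.3526, 0.0063]
eef_rot: [2.038, 2.391, 0.001]
wrist_force: [-1.7, -0.7, 0.9]
gripper_width: 0.066
grip_force: 0.0
```

Emit:
{"method": "apply_moves", "body": {
  "deltas": [
    [0.066, 0, 0, 0, 0, 0, 0],
    [0.04, 0, 0, 0, 0, 0, 0],
    [0.04, 0, 0, 0, 0, 0, 0],
    [0.04, 0, 0, 0, 0, 0, 0],
    [0.04, 0, 0, 0, 0, 0, 0]
  ]
}}

```text
time_s: 15.58
eef_pos: [0.4387, 0.353, 0.0084]
eef_rot: [2.037, 2.391, 0.004]
wrist_force: [-1.0, -1.1, 11.0]
gripper_width: 0.0503
grip_force: 63.4
```

Emit:
{"method": "apply_moves", "body": {
  "deltas": [
    [0.04, 0, 0, 0, 0, 0, 0],
    [0.04, 0, 0, -0.02, 0, 0, 0],
    [0.04, 0, 0, -0.055, 0, 0, 0],
    [0.04, 0, 0, -0.09, 0, 0, 0],
    [0.04, 0, 0, -0.125, 0, 0, 0]
  ]
}}

```text
time_s: 16.0
eef_pos: [0.4376, 0.3524, 0.1342]
eef_rot: [2.037, 2.391, 0.002]
wrist_force: [0.5, 0.0, -0.6]
gripper_width: 0.0503
grip_force: 62.6
```

Emit:
{"method": "apply_moves", "body": {
  "deltas": [
    [0.04, 0, 0, -0.035, 0, 0, 0],
    [0.04, 0, 0, -0.07, 0, 0, 0],
    [0.04, 0, 0, -0.105, 0, 0, 0],
    [0.04, 0, 0, -0.115, 0, 0, 0],
    [0.04, 0, 0, -0.115, 0, 0, 0]
  ]
}}

```text
time_s: 16.42
eef_pos: [0.4389, 0.3533, 0.2509]
eef_rot: [2.036, 2.39, 0.011]
wrist_force: [0.6, 0.2, -1.4]
gripper_width: 0.0505
grip_force: 62.6
```

Run:
```python
from h import *
s=arm.state();print(s["eef_pos"],s["gripper_width"])
Y=np.radians(-3.9);ax=np.array([np.cos(Y),np.sin(Y)]);c=np.array([.579,.0555])
go(*(c+.043*ax),.25,86.1)
```

```text
[0.43893341 0.35328188 0.25094894] 0.05049257481472789
shift mm [-325.9  132.9    0.9] turn [  0.4   0.1 -77. ] q6 0.41
```

Emit:
{"method": "apply_moves", "body": {
  "deltas": [
    [0.04, -0.033, 0.013, 0, 0, 0, 0],
    [0.04, -0.065, 0.027, 0, 0, 0, 0],
    [0.04, -0.098, 0.04, 0, 0, 0, 0],
    [0.04, -0.13, 0.053, 0, 0, 0, 0],
    [0.04, -0.163, 0.066, 0, 0, 0, 0]
  ]
}}

```text
time_s: 16.83
eef_pos: [0.5287, 0.2004, 0.2459]
eef_rot: [-2.037, -2.391, 0.001]
wrist_force: [0.2, -0.4, -0.6]
gripper_width: 0.0504
grip_force: 62.6
```

Emit:
{"method": "apply_moves", "body": {
  "deltas": [
    [0.04, -0.033, 0.013, 0, 0, 0, -7],
    [0.04, -0.065, 0.027, 0, 0, 0, -14],
    [0.04, -0.098, 0.04, 0, 0, 0, -21],
    [0.04, -0.13, 0.053, 0, 0, 0, -28],
    [0.04, -0.163, 0.067, 0, 0, 0, -35]
  ]
}}

```text
time_s: 17.25
eef_pos: [0.6207, 0.0501, 0.2458]
eef_rot: [-1.223, -2.893, 0.0]
wrist_force: [0.7, 1.4, -0.1]
gripper_width: 0.0498
grip_force: 62.6
```

Emit:
{"method": "apply_moves", "body": {
  "deltas": [
    [0.04, 0, 0, 0, 0, 0, -7],
    [0.04, 0, 0, 0, 0, 0, -14],
    [0.04, 0, 0, 0, 0, 0, -21],
    [0.04, 0, 0, 0, 0, 0, -28],
    [0.04, 0, 0, 0, 0, 0, -35]
  ]
}}

```text
time_s: 17.67
eef_pos: [0.6201, 0.0516, 0.2456]
eef_rot: [-0.296, -3.126, 0.0]
wrist_force: [-0.0, -0.1, -0.2]
gripper_width: 0.0505
grip_force: 62.6
```

Emit:
{"method": "apply_moves", "body": {
  "deltas": [
    [0.04, 0, 0, 0, 0, 0, -7],
    [0.04, 0, 0, 0, 0, 0, -7],
    [0.04, 0, 0, 0, 0, 0, -7],
    [0.04, 0, 0, 0, 0, 0, -7],
    [0.04, 0, 0, 0, 0, 0, -7]
  ]
}}

```text
time_s: 18.08
eef_pos: [0.6205, 0.0517, 0.2463]
eef_rot: [-0.119, -3.139, 0.0]
wrist_force: [0.3, 0.3, 0.6]
gripper_width: 0.05
grip_force: 62.6
```

Run:
```python
from h import *
s=arm.state();print(s["eef_pos"],s["gripper_width"],s["joint_positions"][5])
Y=np.radians(-3.9);ax=np.array([np.cos(Y),np.sin(Y)]);c=np.array([.579,.0555])
go(*(c+.043*ax),.13,86.1)
```

```text
[0.62053086 0.05170759 0.2462865 ] 0.04996514898665595 -1.507703481194511
shift mm [ -1.3   1.  116.3] turn [-0.  -0.  -0.4] q6 -1.51
```

Emit:
{"method": "apply_moves", "body": {
  "deltas": [
    [0.04, -0.001, 0.001, 0.025, 0, 0, 0],
    [0.04, -0.001, 0.001, 0.055, 0, 0, 0],
    [0.04, -0.001, 0.001, 0.085, 0, 0, 0],
    [0.04, -0.001, 0.001, 0.102, 0, 0, 0],
    [0.04, -0.001, 0.001, 0.108, 0, 0, 0]
  ]
}}

```text
time_s: 18.5
eef_pos: [0.6201, 0.0526, 0.1355]
eef_rot: [-0.117, -3.135, 0.0]
wrist_force: [-1.7, -0.5, 0.2]
gripper_width: 0.0506
grip_force: 62.6
```

Emit:
{"method": "apply_moves", "body": {
  "deltas": [
    [0.04, 0, 0, 0.004, 0, 0, 0],
    [0.04, 0, 0, 0.008, 0, 0, 0],
    [0.04, 0, 0, 0.008, 0, 0, 0]
  ]
}}

```text
time_s: 18.75
eef_pos: [0.6221, 0.0527, 0.1309]
eef_rot: [0.115, 3.139, 0.0]
wrist_force: [-0.0, 0.1, -0.4]
gripper_width: 0.0499
grip_force: 62.6
```

Run:
```python
from h import *
im=grab_frame("side");cv2.imwrite("pics/s9.png",cv2.resize(im[150:300,220:420,::-1],None,fx=4,fy=4,interpolation=cv2.INTER_CUBIC))
s=arm.state();print(s["eef_pos"],s["wrist_force"])
```

```text
[0.62227018 0.05263687 0.13134735] [-0.35760751  0.18323973 -0.25613045]
```

View pics/s9.png

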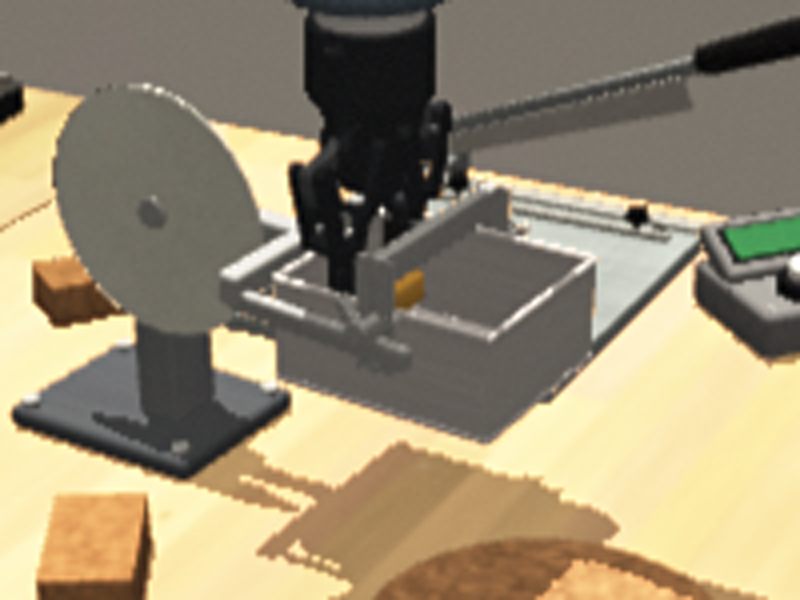

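The cake is inside the +x opening, seen at crop (408,290), and the gripper body is well clear of the bar. I lower a little more and release.

Emit:
{"method": "apply_moves", "body": {
  "deltas": [
    [0.04, 0, 0, 0.003, 0, 0, 0],
    [0.04, 0, 0, 0.006, 0, 0, 0],
    [0.04, 0, 0, 0.009, 0, 0, 0],
    [0.04, 0, 0, 0.011, 0, 0, 0],
    [0.04, 0, 0, 0.011, 0, 0, 0]
  ]
}}

```text
time_s: 19.22
eef_pos: [0.6215, 0.0526, 0.119]
eef_rot: [-0.114, -3.139, 0.0]
wrist_force: [0.5, 0.6, -0.4]
gripper_width: 0.0501
grip_force: 62.6
```

Emit:
{"method": "apply_moves", "body": {
  "deltas": [
    [0.056, 0, 0, 0, 0, 0, 0],
    [0.062, 0, 0, 0, 0, 0, 0],
    [0.062, 0, 0, 0, 0, 0, 0],
    [0.062, 0, 0, 0, 0, 0, 0],
    [0.062, 0, 0, 0, 0, 0, 0]
  ]
}}

```text
time_s: 19.63
eef_pos: [0.6218, 0.0526, 0.1196]
eef_rot: [0.114, 3.139, -0.0]
wrist_force: [0.1, -0.1, -0.7]
gripper_width: 0.0624
grip_force: 0.0
```

Emit:
{"method": "apply_moves", "body": {
  "deltas": [
    [0.062, 0, 0, -0.01, 0, 0, 0],
    [0.062, 0, 0, -0.04, 0, 0, 0],
    [0.062, 0, 0, -0.075, 0, 0, 0],
    [0.062, 0, 0, -0.11, 0, 0, 0],
    [0.062, 0, 0, -0.13, 0, 0, 0]
  ]
}}

```text
time_s: 20.05
eef_pos: [0.6227, 0.0527, 0.2543]
eef_rot: [0.114, 3.135, 0.0]
wrist_force: [0.5, -0.5, 0.2]
gripper_width: 0.0619
grip_force: 0.0
```

Run:
```python
from h import *
im=grab_frame("top")
for w in wax(im):
    if 80<w[0]<240 and 200<w[1]<340:print(w)
im=grab_frame("side");cv2.imwrite("pics/s10.png",cv2.resize(im[150:300,220:420,::-1],None,fx=4,fy=4,interpolation=cv2.INTER_CUBIC))
s=arm.state();print(s["eef_pos"]);go(.531,.446,.25,135.5)
```

```text
(169, 277, array([531.2, 446.8]), array([34. , 48.5]), np.float32(135.7))
(205, 244, array([612.4, 357.8]), array([34.3, 49.4]), np.float32(135.7))
(121, 237, array([630.5, 569.6]), array([21.8, 82.1]), np.float32(134.6))
[0.62357625 0.05264583 0.25448398]
shift mm [120.9 385.6   3.8] turn [ -0.2   0.4 -49.7] q6 -1.51
```

View pics/s10.png

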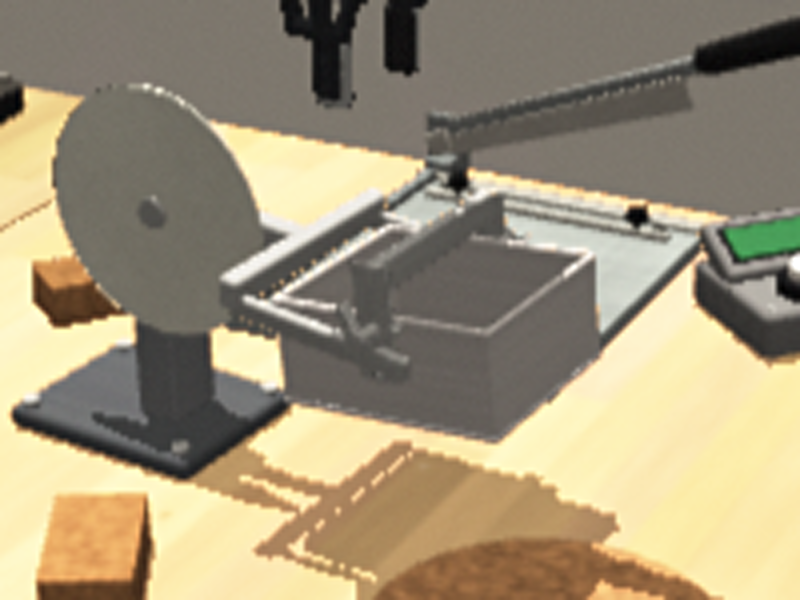

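The pail hangs tilted, with its +x side down under the one cake, but both pins are seated. The next cake goes into the -x opening, which will rebalance it.

Emit:
{"method": "apply_moves", "body": {
  "deltas": [
    [0.066, 0.011, 0.036, 0, 0, 0, 0],
    [0.066, 0.022, 0.072, 0, 0, 0, 0],
    [0.066, 0.033, 0.108, 0, 0, 0, 0],
    [0.066, 0.045, 0.144, 0, 0, 0, 0],
    [0.066, 0.056, 0.18, 0, 0, 0, 0]
  ]
}}

```text
time_s: 20.57
eef_pos: [0.5778, 0.2377, 0.2493]
eef_rot: [-0.115, -3.139, 0.0]
wrist_force: [0.2, 0.6, -0.5]
gripper_width: 0.0661
grip_force: 0.0
```

Emit:
{"method": "apply_moves", "body": {
  "deltas": [
    [0.066, 0.011, 0.036, 0, 0, 0, -7],
    [0.066, 0.022, 0.072, 0, 0, 0, -14],
    [0.066, 0.033, 0.108, 0, 0, 0, -21],
    [0.066, 0.045, 0.144, 0, 0, 0, -28],
    [0.066, 0.056, 0.18, 0, 0, 0, -35]
  ]
}}

```text
time_s: 20.98
eef_pos: [0.535, 0.4214, 0.2492]
eef_rot: [0.844, -3.025, 0.0]
wrist_force: [0.5, -0.5, -0.5]
gripper_width: 0.0662
grip_force: 0.0
```

Emit:
{"method": "apply_moves", "body": {
  "deltas": [
    [0.066, 0, 0, 0.02, 0, 0, -7],
    [0.066, 0, 0, 0.05, 0, 0, -14.5],
    [0.066, 0, 0, 0.08, 0, 0, -14.5],
    [0.066, 0, 0, 0.11, 0, 0, -14.5],
    [0.066, 0, 0, 0.11, 0, 0, -14.5]
  ]
}}

```text
time_s: 21.4
eef_pos: [0.5331, 0.4179, 0.1335]
eef_rot: [1.208, -2.89, 0.003]
wrist_force: [-0.7, -0.3, -1.7]
gripper_width: 0.066
grip_force: 0.0
```

Run:
```python
from h import *
s=arm.state();print(s["eef_pos"],s["joint_positions"][5]);go(.531,.446,.0095,135.5)
```

```text
[0.53309789 0.41793175 0.13347025] -1.78549496162658
shift mm [-19.6  21.  123.8] turn [ 0.1 -0.5 -0.1] q6 -1.79
```

Emit:
{"method": "apply_moves", "body": {
  "deltas": [
    [0.066, -0.01, 0.01, 0.015, 0, 0, 0],
    [0.066, -0.02, 0.021, 0.04, 0, 0, 0],
    [0.066, -0.02, 0.021, 0.065, 0, 0, 0],
    [0.066, -0.02, 0.021, 0.09, 0, 0, 0],
    [0.066, -0.02, 0.021, 0.09, 0, 0, 0]
  ]
}}

```text
time_s: 21.82
eef_pos: [0.5334, 0.4476, 0.0462]
eef_rot: [1.209, -2.894, 0.002]
wrist_force: [-1.2, -0.3, -0.4]
gripper_width: 0.0659
grip_force: 0.0
```

Run:
```python
from h import *
s=arm.state();print(s["eef_pos"],s["joint_positions"][5]);go(.531,.446,.0095,135.5)
```

```text
[0.53342968 0.44763457 0.04619241] -1.749614055071654
shift mm [ 2.7  0.5 36.7] turn [ 0.1 -0.3 -0.2] q6 -1.75
```

Emit:
{"method": "apply_moves", "body": {
  "deltas": [
    [0.066, 0.002, 0, 0.015, 0, 0, 0],
    [0.066, 0.002, 0, 0.028, 0, 0, 0],
    [0.066, 0.002, 0, 0.035, 0, 0, 0],
    [0.066, 0.002, 0, 0.035, 0, 0, 0],
    [0.04, 0.002, 0, 0.035, 0, 0, 0]
  ]
}}

```text
time_s: 22.23
eef_pos: [0.5341, 0.4475, 0.0151]
eef_rot: [-1.211, 2.899, 0.0]
wrist_force: [-0.4, 0.6, 0.5]
gripper_width: 0.0555
grip_force: 0.0
```

Emit:
{"method": "apply_moves", "body": {
  "deltas": [
    [0.04, 0, 0, 0, 0, 0, 0],
    [0.04, 0, 0, 0, 0, 0, 0],
    [0.04, 0, 0, 0, 0, 0, 0],
    [0.04, 0, 0, 0, 0, 0, 0]
  ]
}}

```text
time_s: 22.57
eef_pos: [0.5345, 0.4477, 0.016]
eef_rot: [-1.21, 2.897, 0.001]
wrist_force: [-1.4, -2.1, 6.8]
gripper_width: 0.0493
grip_force: 61.8
```

Emit:
{"method": "apply_moves", "body": {
  "deltas": [
    [0.04, 0, 0, -0.015, 0, 0, 0],
    [0.04, 0, 0, -0.045, 0, 0, 0],
    [0.04, 0, 0, -0.08, 0, 0, 0],
    [0.04, 0, 0, -0.115, 0, 0, 0],
    [0.04, 0, 0, -0.15, 0, 0, 0]
  ]
}}

```text
time_s: 22.98
eef_pos: [0.5338, 0.4474, 0.167]
eef_rot: [-1.211, 2.898, 0.0]
wrist_force: [0.5, -0.2, -0.5]
gripper_width: 0.0492
grip_force: 62.1
```

Emit:
{"method": "apply_moves", "body": {
  "deltas": [
    [0.04, 0, 0, -0.03, 0, 0, 0],
    [0.04, 0, 0, -0.06, 0, 0, 0],
    [0.04, 0, 0, -0.085, 0, 0, 0],
    [0.04, 0, 0, -0.09, 0, 0, 0],
    [0.04, 0, 0, -0.09, 0, 0, 0]
  ]
}}

```text
time_s: 23.4
eef_pos: [0.5346, 0.448, 0.2576]
eef_rot: [-1.209, 2.895, 0.002]
wrist_force: [1.1, 1.5, -1.8]
gripper_width: 0.0489
grip_force: 62.1
```

Run:
```python
from h import *
s=arm.state();print(s["eef_pos"],s["gripper_width"])
Y=np.radians(-3.9);ax=np.array([np.cos(Y),np.sin(Y)]);c=np.array([.579,.0555])
go(*(c-.045*ax),.25,86.1)
im=grab_frame("side");v=im[150:300,220:420]
m=cv2.inRange(cv2.cvtColor(v.copy(),cv2.COLOR_RGB2HSV),(15,150,90),(32,255,255));print("yellow in pail",cv2.countNonZero(m))
```

```text
[0.53462967 0.44795248 0.2575804 ] 0.0489079835110456
shift mm [ 277.4 -273.3    6.5] turn [ 0.1  0.3 49.2] q6 -1.75
yellow in pail 353
```

Emit:
{"method": "apply_moves", "body": {
  "deltas": [
    [0.04, 0.026, -0.026, 0, 0, 0, 0],
    [0.04, 0.052, -0.052, 0, 0, 0, 0],
    [0.04, 0.078, -0.078, 0, 0, 0, 0],
    [0.04, 0.104, -0.104, 0, 0, 0, 0],
    [0.04, 0.13, -0.13, 0, 0, 0, 0]
  ]
}}

```text
time_s: 23.87
eef_pos: [0.5338, 0.2617, 0.2529]
eef_rot: [1.21, -2.896, -0.0]
wrist_force: [1.4, -0.2, 0.4]
gripper_width: 0.049
grip_force: 62.1
```

Emit:
{"method": "apply_moves", "body": {
  "deltas": [
    [0.04, 0.028, -0.028, 0, 0, 0, 7],
    [0.04, 0.056, -0.056, 0, 0, 0, 14],
    [0.04, 0.084, -0.084, 0, 0, 0, 21],
    [0.04, 0.112, -0.112, 0, 0, 0, 28],
    [0.04, 0.14, -0.14, 0, 0, 0, 35]
  ]
}}

```text
time_s: 24.28
eef_pos: [0.5349, 0.0637, 0.2532]
eef_rot: [0.274, -3.127, -0.0]
wrist_force: [1.8, -0.1, 1.3]
gripper_width: 0.0495
grip_force: 62.1
```

Emit:
{"method": "apply_moves", "body": {
  "deltas": [
    [0.04, 0, 0, 0, 0, 0, 7],
    [0.04, 0, 0, 0, 0, 0, 14.3],
    [0.04, 0, 0, 0, 0, 0, 14.3],
    [0.04, 0, 0, 0, 0, 0, 14.3],
    [0.04, 0, 0, 0, 0, 0, 14.3]
  ]
}}

```text
time_s: 24.7
eef_pos: [0.5357, 0.0659, 0.2538]
eef_rot: [-0.1, -3.139, 0.0]
wrist_force: [0.4, -0.7, -0.7]
gripper_width: 0.0487
grip_force: 62.1
```

Run:
```python
from h import *
s=arm.state();print(s["eef_pos"],s["gripper_width"])
Y=np.radians(-3.9);ax=np.array([np.cos(Y),np.sin(Y)]);c=np.array([.579,.0555])
go(*(c-.045*ax),.128,86.1)
```

```text
[0.53574524 0.06591091 0.25380803] 0.048723110667100326
shift mm [  1.   -7.4 125.8] turn [-0.  -0.1  0.2] q6 -1.5
```

Emit:
{"method": "apply_moves", "body": {
  "deltas": [
    [0.04, 0.001, -0.007, 0.025, 0, 0, 0],
    [0.04, 0.001, -0.007, 0.055, 0, 0, 0],
    [0.04, 0.001, -0.007, 0.085, 0, 0, 0],
    [0.04, 0.001, -0.007, 0.1, 0, 0, 0],
    [0.04, 0.001, -0.007, 0.106, 0, 0, 0]
  ]
}}

```text
time_s: 25.12
eef_pos: [0.5331, 0.0591, 0.1458]
eef_rot: [-0.102, -3.136, 0.0]
wrist_force: [-0.4, -0.3, 0.3]
gripper_width: 0.0494
grip_force: 62.1
```

Emit:
{"method": "apply_moves", "body": {
  "deltas": [
    [0.04, 0, 0, 0.004, 0, 0, 0],
    [0.04, 0, 0, 0.008, 0, 0, 0],
    [0.04, 0, 0, 0.012, 0, 0, 0],
    [0.04, 0, 0, 0.016, 0, 0, 0],
    [0.04, 0, 0, 0.016, 0, 0, 0]
  ]
}}

```text
time_s: 25.53
eef_pos: [0.5347, 0.0587, 0.1324]
eef_rot: [0.108, 3.14, 0.0]
wrist_force: [-0.4, 1.0, -0.9]
gripper_width: 0.049
grip_force: 62.1
```

Run:
```python
from h import *
im=grab_frame("side");cv2.imwrite("pics/s11.png",cv2.resize(im[150:300,220:420,::-1],None,fx=4,fy=4,interpolation=cv2.INTER_CUBIC))
s=arm.state();print(s["eef_pos"],s["wrist_force"])
```

```text
[0.53474394 0.05866292 0.13263385] [0.1095946  0.23955792 0.53081099]
```

View pics/s11.png

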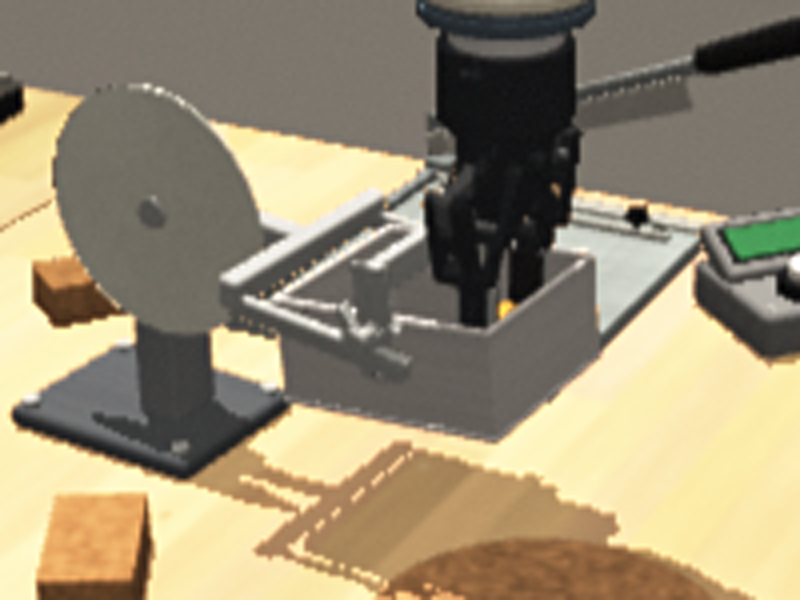

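The cake is inside the -x opening, at crop (505,308), with no contact yet. I lower it a bit further and release.

Emit:
{"method": "apply_moves", "body": {
  "deltas": [
    [0.04, 0, 0, 0.002, 0, 0, 0],
    [0.04, 0, 0, 0.004, 0, 0, 0],
    [0.04, 0, 0, 0.006, 0, 0, 0],
    [0.04, 0, 0, 0.006, 0, 0, 0]
  ]
}}

```text
time_s: 25.92
eef_pos: [0.5345, 0.0586, 0.1262]
eef_rot: [-0.109, -3.139, 0.0]
wrist_force: [0.8, -0.3, -0.1]
gripper_width: 0.0492
grip_force: 62.1
```

Emit:
{"method": "apply_moves", "body": {
  "deltas": [
    [0.054, 0, 0, 0, 0, 0, 0],
    [0.06, 0, 0, 0, 0, 0, 0],
    [0.06, 0, 0, 0, 0, 0, 0],
    [0.06, 0, 0, 0, 0, 0, 0],
    [0.06, 0, 0, 0, 0, 0, 0]
  ]
}}

```text
time_s: 26.33
eef_pos: [0.5347, 0.0586, 0.1265]
eef_rot: [0.108, 3.14, 0.0]
wrist_force: [-1.0, -0.3, 0.0]
gripper_width: 0.06
grip_force: 0.0
```

Emit:
{"method": "apply_moves", "body": {
  "deltas": [
    [0.06, 0, 0, -0.01, 0, 0, 0],
    [0.06, 0, 0, -0.04, 0, 0, 0],
    [0.06, 0, 0, -0.075, 0, 0, 0],
    [0.06, 0, 0, -0.11, 0, 0, 0],
    [0.06, 0, 0, -0.125, 0, 0, 0]
  ]
}}

```text
time_s: 26.75
eef_pos: [0.5359, 0.0587, 0.2566]
eef_rot: [0.108, 3.134, 0.0]
wrist_force: [0.8, -0.3, 0.5]
gripper_width: 0.0599
grip_force: 0.0
```

Run:
```python
from h import *
im=grab_frame("top")
for w in wax(im):
    if 80<w[0]<240 and 200<w[1]<340:print(w)
s=arm.state();print(s["eef_pos"]);go(.612,.357,.25,135.5)
```

```text
(205, 244, array([612.4, 357.8]), array([34.3, 49.4]), np.float32(135.7))
(121, 237, array([631.1, 570.1]), array([21.9, 82.1]), np.float32(136.3))
[0.53665742 0.05868591 0.25776328]
shift mm [-54.5 302.8   8.3] turn [ -0.2   0.4 -49.5] q6 -1.5
```

Emit:
{"method": "apply_moves", "body": {
  "deltas": [
    [0.062, -0.006, 0.034, 0, 0, 0, 0],
    [0.062, -0.012, 0.068, 0, 0, 0, 0],
    [0.062, -0.018, 0.102, 0, 0, 0, 0],
    [0.062, -0.024, 0.136, 0, 0, 0, 0],
    [0.062, -0.03, 0.17, 0, 0, 0, 0]
  ]
}}

```text
time_s: 27.22
eef_pos: [0.5763, 0.2278, 0.2521]
eef_rot: [0.109, 3.139, 0.0]
wrist_force: [-0.2, -0.9, -0.3]
gripper_width: 0.0618
grip_force: 0.0
```

Emit:
{"method": "apply_moves", "body": {
  "deltas": [
    [0.062, -0.005, 0.028, 0, 0, 0, -7],
    [0.062, -0.01, 0.056, 0, 0, 0, -14],
    [0.062, -0.015, 0.084, 0, 0, 0, -21],
    [0.062, -0.02, 0.112, 0, 0, 0, -28],
    [0.062, -0.0245, 0.133, 0, 0, 0, -35]
  ]
}}

```text
time_s: 27.63
eef_pos: [0.6098, 0.3594, 0.2518]
eef_rot: [0.851, -3.024, -0.0]
wrist_force: [0.1, -0.4, 0.1]
gripper_width: 0.0619
grip_force: 0.0
```

Emit:
{"method": "apply_moves", "body": {
  "deltas": [
    [0.062, 0, 0, 0.02, 0, 0, -7],
    [0.062, 0, 0, 0.05, 0, 0, -14.3],
    [0.062, 0, 0, 0.08, 0, 0, -14.3],
    [0.062, 0, 0, 0.11, 0, 0, -14.3],
    [0.062, 0, 0, 0.11, 0, 0, -14.3]
  ]
}}

```text
time_s: 28.05
eef_pos: [0.6069, 0.3558, 0.1359]
eef_rot: [1.208, -2.89, 0.001]
wrist_force: [-0.3, -0.5, -0.6]
gripper_width: 0.0618
grip_force: 0.0
```

Emit:
{"method": "apply_moves", "body": {
  "deltas": [
    [0.062, 0, 0, 0.0, 0, 0, 0],
    [0.062, 0, 0, 0.0, 0, 0, 0]
  ]
}}

```text
time_s: 28.22
eef_pos: [0.6108, 0.3575, 0.1436]
eef_rot: [-1.21, 2.897, 0.0]
wrist_force: [0.1, -0.1, 0.7]
gripper_width: 0.0618
grip_force: 0.0
```

Run:
```python
from h import *
s=arm.state();print(s["eef_pos"],s["joint_positions"][5]);go(.6115,.357,.0095,135.5)
```

```text
[0.61077344 0.35750087 0.14357513] -1.9167096055549548
shift mm [ 1.000e-01 -8.000e-01  1.341e+02] turn [-0.   0.1 -0.2] q6 -1.92
```

Emit:
{"method": "apply_moves", "body": {
  "deltas": [
    [0.062, 0, -0.001, 0.03, 0, 0, 0],
    [0.062, 0, -0.001, 0.06, 0, 0, 0],
    [0.062, 0, -0.001, 0.09, 0, 0, 0],
    [0.062, 0, -0.001, 0.115, 0, 0, 0],
    [0.062, 0, -0.001, 0.12, 0, 0, 0]
  ]
}}

```text
time_s: 28.63
eef_pos: [0.6099, 0.356, 0.0197]
eef_rot: [1.21, -2.897, 0.0]
wrist_force: [-1.1, -0.1, -1.6]
gripper_width: 0.0626
grip_force: 0.0
```

Emit:
{"method": "apply_moves", "body": {
  "deltas": [
    [0.062, 0, 0, 0.006, 0, 0, 0],
    [0.062, 0, 0, 0.013, 0, 0, 0],
    [0.062, 0, 0, 0.013, 0, 0, 0],
    [0.04, 0, 0, 0.013, 0, 0, 0],
    [0.04, 0, 0, 0.013, 0, 0, 0]
  ]
}}

```text
time_s: 29.05
eef_pos: [0.6116, 0.3569, 0.0104]
eef_rot: [-1.21, 2.897, 0.0]
wrist_force: [-0.8, -0.1, 5.1]
gripper_width: 0.0502
grip_force: 62.8
```

Emit:
{"method": "apply_moves", "body": {
  "deltas": [
    [0.04, 0, 0, 0, 0, 0, 0],
    [0.04, 0, 0, 0, 0, 0, 0],
    [0.04, 0, 0, 0, 0, 0, 0]
  ]
}}

```text
time_s: 29.3
eef_pos: [0.6116, 0.3569, 0.0104]
eef_rot: [-1.21, 2.897, 0.0]
wrist_force: [-1.1, -0.3, 6.9]
gripper_width: 0.0503
grip_force: 63.0
```

Emit:
{"method": "apply_moves", "body": {
  "deltas": [
    [0.04, 0, 0, -0.015, 0, 0, 0],
    [0.04, 0, 0, -0.045, 0, 0, 0],
    [0.04, 0, 0, -0.08, 0, 0, 0],
    [0.04, 0, 0, -0.115, 0, 0, 0],
    [0.04, 0, 0, -0.15, 0, 0, 0]
  ]
}}

```text
time_s: 29.72
eef_pos: [0.6106, 0.3565, 0.1612]
eef_rot: [-1.21, 2.898, 0.0]
wrist_force: [-0.1, 0.4, 0.4]
gripper_width: 0.0498
grip_force: 62.3
```

Emit:
{"method": "apply_moves", "body": {
  "deltas": [
    [0.04, 0, 0, -0.03, 0, 0, 0],
    [0.04, 0, 0, -0.06, 0, 0, 0],
    [0.04, 0, 0, -0.085, 0, 0, 0],
    [0.04, 0, 0, -0.09, 0, 0, 0],
    [0.04, 0, 0, -0.09, 0, 0, 0]
  ]
}}

```text
time_s: 30.13
eef_pos: [0.6115, 0.3569, 0.2518]
eef_rot: [-1.209, 2.894, 0.0]
wrist_force: [1.0, -0.4, -1.1]
gripper_width: 0.05
grip_force: 62.4
```

Run:
```python
from h import *
s=arm.state();print(s["eef_pos"],s["gripper_width"])
Y=np.radians(-3.9);ax=np.array([np.cos(Y),np.sin(Y)]);c=np.array([.579,.0555])
go(*(c-.045*ax),.25,86.1);go(*(c+.043*ax),.25,86.1)
```

```text
[0.61153781 0.35690196 0.25181289] 0.05001426045366799
shift mm [ 266.7 -154.6    0.8] turn [ 0.   0.3 49.2] q6 -1.92
shift mm [ 209.2 -221.3    1.2] turn [ 0.   0.3 49.2] q6 -1.92
```

Emit:
{"method": "apply_moves", "body": {
  "deltas": [
    [0.04, 0.03, -0.017, 0, 0, 0, 0],
    [0.04, 0.06, -0.034, 0, 0, 0, 0],
    [0.04, 0.09, -0.052, 0, 0, 0, 0],
    [0.04, 0.12, -0.069, 0, 0, 0, 0],
    [0.04, 0.15, -0.087, 0, 0, 0, 0]
  ]
}}

```text
time_s: 30.55
eef_pos: [0.5657, 0.1871, 0.2474]
eef_rot: [1.211, -2.897, -0.0]
wrist_force: [1.4, -0.7, -0.8]
gripper_width: 0.0503
grip_force: 62.3
```

Emit:
{"method": "apply_moves", "body": {
  "deltas": [
    [0.04, 0.024, -0.014, 0, 0, 0, 7],
    [0.04, 0.048, -0.028, 0, 0, 0, 14],
    [0.04, 0.072, -0.042, 0, 0, 0, 21],
    [0.04, 0.096, -0.056, 0, 0, 0, 28],
    [0.04, 0.117, -0.068, 0, 0, 0, 35]
  ]
}}

```text
time_s: 30.97
eef_pos: [0.532, 0.056, 0.2476]
eef_rot: [0.273, -3.128, 0.0]
wrist_force: [0.6, -0.7, -0.1]
gripper_width: 0.05
grip_force: 62.4
```

Emit:
{"method": "apply_moves", "body": {
  "deltas": [
    [0.04, 0, 0, 0, 0, 0, 7],
    [0.04, 0, 0, 0, 0, 0, 14.3],
    [0.04, 0, 0, 0, 0, 0, 14.3],
    [0.04, 0, 0, 0, 0, 0, 14.3],
    [0.04, 0, 0, 0, 0, 0, 14.3]
  ]
}}

```text
time_s: 31.38
eef_pos: [0.533, 0.0578, 0.248]
eef_rot: [-0.101, -3.139, 0.0]
wrist_force: [0.4, 0.3, -0.2]
gripper_width: 0.0501
grip_force: 62.4
```

Run:
```python
from h import *
s=arm.state();print(s["eef_pos"],s["gripper_width"])
Y=np.radians(-3.9);ax=np.array([np.cos(Y),np.sin(Y)]);c=np.array([.579,.0555])
go(*(c-.043*ax),.133,86.1)
im=grab_frame("side");m=cv2.inRange(cv2.cvtColor(im,cv2.COLOR_RGB2HSV),(15,150,90),(32,255,255))
for q in blobs(im,(15,150,90),(32,255,255),8):
    r=cv2.boundingRect(q)
    if 260<r[0]<380 and 190<r[1]<260:print(r)
cv2.imwrite("pics/s12.png",cv2.resize(im[150:300,220:420,::-1],None,fx=4,fy=4,interpolation=cv2.INTER_CUBIC))
```

```text
[0.53295563 0.05780037 0.2480108 ] 0.05008427805579226
shift mm [ -3.2   0.8 115. ] turn [-0.  -0.   0.2] q6 -1.51
```

View pics/s12.png

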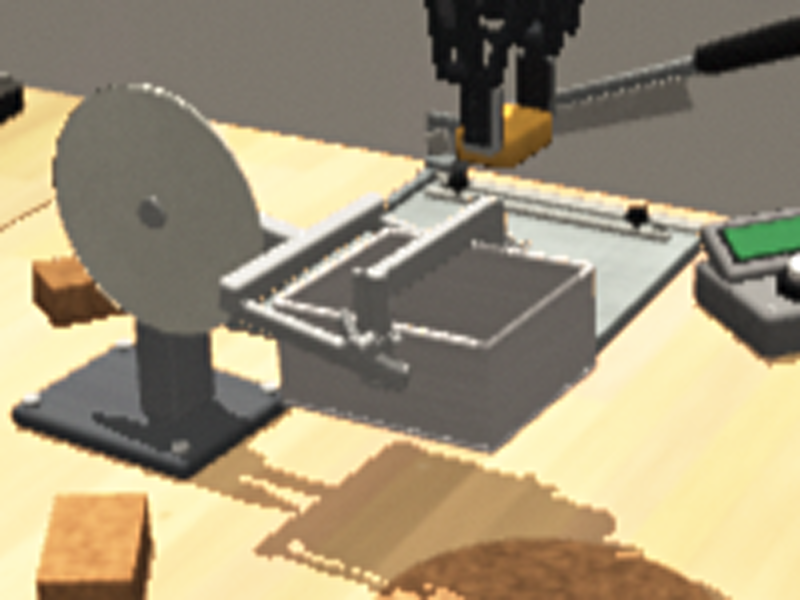

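The pail hangs nearly level with two cakes in it, and the third is held over the -x opening. That was my last picture, so from here I measure numerically.

Emit:
{"method": "apply_moves", "body": {
  "deltas": [
    [0.04, -0.002, 0.001, 0.025, 0, 0, 0],
    [0.04, -0.002, 0.001, 0.055, 0, 0, 0],
    [0.04, -0.002, 0.001, 0.085, 0, 0, 0],
    [0.04, -0.002, 0.001, 0.102, 0, 0, 0],
    [0.04, -0.002, 0.001, 0.106, 0, 0, 0]
  ]
}}

```text
time_s: 31.85
eef_pos: [0.5336, 0.0587, 0.1396]
eef_rot: [-0.104, -3.135, 0.0]
wrist_force: [-0.3, 0.4, -0.1]
gripper_width: 0.0502
grip_force: 62.4
```

Emit:
{"method": "apply_moves", "body": {
  "deltas": [
    [0.04, 0, 0, 0.003, 0, 0, 0],
    [0.04, 0, 0, 0.006, 0, 0, 0],
    [0.04, 0, 0, 0.008, 0, 0, 0],
    [0.04, 0, 0, 0.008, 0, 0, 0],
    [0.04, 0, 0, 0.008, 0, 0, 0]
  ]
}}

```text
time_s: 32.27
eef_pos: [0.5357, 0.0584, 0.1352]
eef_rot: [0.108, 3.138, 0.0]
wrist_force: [0.7, 0.0, -0.0]
gripper_width: 0.0501
grip_force: 62.4
```

Emit:
{"method": "apply_moves", "body": {
  "deltas": [
    [0.054, 0, 0, 0, 0, 0, 0],
    [0.06, 0, 0, 0, 0, 0, 0],
    [0.06, 0, 0, 0, 0, 0, 0],
    [0.06, 0, 0, 0, 0, 0, 0],
    [0.06, 0, 0, 0, 0, 0, 0]
  ]
}}

```text
time_s: 32.68
eef_pos: [0.5353, 0.0584, 0.1346]
eef_rot: [0.108, 3.14, -0.0]
wrist_force: [0.3, 0.1, -0.6]
gripper_width: 0.0599
grip_force: 0.0
```

Emit:
{"method": "apply_moves", "body": {
  "deltas": [
    [0.06, 0, 0, -0.01, 0, 0, 0],
    [0.06, 0, 0, -0.04, 0, 0, 0],
    [0.06, 0, 0, -0.075, 0, 0, 0],
    [0.06, 0, 0, -0.11, 0, 0, 0],
    [0.06, 0, 0, -0.125, 0, 0, 0]
  ]
}}

```text
time_s: 33.1
eef_pos: [0.5365, 0.0585, 0.2646]
eef_rot: [0.108, 3.134, 0.0]
wrist_force: [0.6, 0.4, 0.5]
gripper_width: 0.0601
grip_force: 0.0
```

Emit:
{"method": "apply_moves", "body": {
  "deltas": [
    [0.0, 0.03, -0.01, 0, 0, 0, 0],
    [0.0, 0.06, -0.03, 0, 0, 0, 0],
    [0.0, 0.08, -0.06, 0, 0, 0, 0],
    [0.0, 0.08, -0.095, 0, 0, 0, 0],
    [0.0, 0.08, -0.13, 0, 0, 0, 0]
  ]
}}

```text
time_s: 33.52
eef_pos: [0.4452, -0.0664, 0.2606]
eef_rot: [0.106, 3.139, -0.0]
wrist_force: [0.9, 0.3, 0.8]
gripper_width: 0.0007
grip_force: 0.0
```

Run:
```python
from h import *
s=arm.state();print(s["eef_pos"],s["gripper_width"],s["wrist_force"])
go(.4577,-.272,.25,86.1);go(.4577,-.272,.07,-3.9)
im=grab_frame("top");cv2.imwrite("pics/t13.png",im[:,:,::-1])
for w in wax(im):
    if 80<w[0]<400 and 200<w[1]<340:print(w)
```

```text
[ 0.44516768 -0.06639901  0.26058158] 0.0007371030174948182 [0.88123205 0.31467244 0.78683138]
shift mm [ -26.4 -204.3   10.6] turn [-0.   0.1  0. ] q6 -1.78
shift mm [ -26.2 -204.3  190.6] turn [ -0.   0. -90.] q6 -1.78
(307, 323, array([416.6, 103.1]), array([73.2, 64.1]), np.float32(25.2))
(278, 311, array([445.4, 174.2]), array([195.2, 164.2]), np.float32(48.5))
(326, 267, array([553.1,  56.3]), array([53.2, 37.1]), np.float32(85.0))
(328, 234, array([636.8,  50.7]), array([50.1, 35.5]), np.float32(89.7))
(121, 237, array([631.1, 570.1]), array([21.9, 82.1]), np.float32(136.3))
(259, 203, array([717.3, 223. ]), array([53.4, 93.1]), np.float32(121.2))
```

All three cakes show inside the two openings and none is left on the mat. I press the button again once the arm is still.

Emit:
{"method": "apply_moves", "body": {
  "deltas": [
    [0.0, -0.005, -0.036, 0, 0, 0, 0],
    [0.0, -0.01, -0.072, 0, 0, 0, 0],
    [0.0, -0.016, -0.108, 0, 0, 0, 0],
    [0.0, -0.021, -0.144, 0, 0, 0, 0],
    [0.0, -0.026, -0.18, 0.02, 0, 0, 0]
  ]
}}

```text
time_s: 33.98
eef_pos: [0.4614, -0.25, 0.2429]
eef_rot: [0.108, 3.135, -0.005]
wrist_force: [1.7, 0.1, 0.6]
gripper_width: 0.0001
grip_force: 0.0
```

Emit:
{"method": "apply_moves", "body": {
  "deltas": [
    [0.0, 0, -0.024, 0.02, 0, 0, 0],
    [0.0, 0, -0.024, 0.05, 0, 0, 0],
    [0.0, 0, -0.024, 0.085, 0, 0, 0],
    [0.0, 0, -0.024, 0.12, 0, 0, 0],
    [0.0, 0, -0.024, 0.15, 0, 0, 0]
  ]
}}

```text
time_s: 34.4
eef_pos: [0.4581, -0.2711, 0.0883]
eef_rot: [-0.109, -3.14, -0.0]
wrist_force: [0.2, 0.3, -0.9]
gripper_width: -0.0001
grip_force: 0.0
```

Emit:
{"method": "apply_moves", "body": {
  "deltas": [
    [0.0, 0, 0, 0, 0, 0, 0],
    [0.0, 0, 0, 0, 0, 0, 0],
    [0.0, 0, 0, 0, 0, 0, 0],
    [0.0, 0, 0, 0, 0, 0, 0],
    [0.0, 0, 0, 0, 0, 0, 0]
  ]
}}

```text
time_s: 34.82
eef_pos: [0.4593, -0.2716, 0.0914]
eef_rot: [0.108, 3.137, -0.003]
wrist_force: [-0.6, 0.3, -0.4]
gripper_width: -0.0
grip_force: 0.0
```

Emit:
{"method": "apply_moves", "body": {
  "deltas": [
    [0.0, 0, 0, 0, 0, 0, 0],
    [0.0, 0, 0, 0, 0, 0, 0],
    [0.0, 0, 0, 0, 0, 0, 0],
    [0.0, 0, 0, 0, 0, 0, 0],
    [0.0, 0, 0, 0, 0, 0, 0]
  ]
}}

```text
time_s: 35.23
eef_pos: [0.4583, -0.271, 0.0895]
eef_rot: [-0.109, -3.14, -0.0]
wrist_force: [0.6, -0.9, 0.2]
gripper_width: 0.0002
grip_force: 0.0
```

Run:
```python
from h import *
s=arm.state();print(s["eef_pos"],s["time_s"]);go(.4577,-.272,.052,86.1)
```

```text
[ 0.45833943 -0.27102075  0.08952923] 35.2333
shift mm [ 0.6 -1.  37.5] turn [ 0.  -0.  -0.1] q6 -2.15
```

Emit:
{"method": "apply_moves", "body": {
  "deltas": [
    [0.0, 0, -0.001, 0.01, 0, 0, 0],
    [0.0, 0, -0.001, 0.018, 0, 0, 0],
    [0.0, 0, -0.001, 0.024, 0, 0, 0],
    [0.0, 0, -0.001, 0.029, 0, 0, 0],
    [0.0, 0, -0.001, 0.032, 0, 0, 0]
  ]
}}

```text
time_s: 35.65
eef_pos: [0.4579, -0.2718, 0.0564]
eef_rot: [-0.109, -3.139, -0.001]
wrist_force: [-1.9, 0.2, 3.0]
gripper_width: 0.0001
grip_force: 1.2
```

Emit:
{"method": "apply_moves", "body": {
  "deltas": [
    [0.0, 0, 0, 0.002, 0, 0, 0],
    [0.0, 0, 0, 0.004, 0, 0, 0],
    [0.0, 0, 0, 0.006, 0, 0, 0],
    [0.0, 0, 0, 0.0075, 0, 0, 0],
    [0.0, 0, 0, 0.0075, 0, 0, 0]
  ]
}}

```text
time_s: 36.07
eef_pos: [0.4582, -0.272, 0.0515]
eef_rot: [0.108, 3.139, -0.001]
wrist_force: [-9.7, 5.9, 37.2]
gripper_width: 0.0001
grip_force: 18.7
```

The button is fully down. I release it, rise, turn the tool for the bar and go back to the pail.

Emit:
{"method": "apply_moves", "body": {
  "deltas": [
    [0.0, 0, 0, -0.005, 0, 0, 0],
    [0.0, 0, 0, -0.02, 0, 0, 0],
    [0.0, 0, 0, -0.06, 0, 0, 0],
    [0.0, 0, 0, -0.1, 0, 0, 0],
    [0.0, 0, 0, -0.14, 0, 0, 0]
  ]
}}

```text
time_s: 36.48
eef_pos: [0.4581, -0.2718, 0.1917]
eef_rot: [-0.109, -3.14, -0.0]
wrist_force: [0.7, -0.9, 0.1]
gripper_width: -0.0001
grip_force: 0.0
```

Emit:
{"method": "apply_moves", "body": {
  "deltas": [
    [0.03, 0, 0.036, -0.01, 0, 0, 7],
    [0.05, 0, 0.072, -0.02, 0, 0, 14],
    [0.05, 0, 0.108, -0.03, 0, 0, 21],
    [0.05, 0, 0.144, -0.05, 0, 0, 28],
    [0.05, 0, 0.18, -0.07, 0, 0, 35]
  ]
}}

```text
time_s: 36.9
eef_pos: [0.4699, -0.1012, 0.2548]
eef_rot: [-0.995, -2.98, -0.0]
wrist_force: [1.6, -0.5, 0.3]
gripper_width: 0.05
grip_force: 0.0
```

Emit:
{"method": "apply_moves", "body": {
  "deltas": [
    [0.05, 0, 0, 0, 0, 0, 7],
    [0.05, 0, 0, 0, 0, 0, 14],
    [0.05, 0, 0, 0, 0, 0, 21],
    [0.05, 0, 0, 0, 0, 0, 28],
    [0.05, 0, 0, 0, 0, 0, 35]
  ]
}}

```text
time_s: 37.32
eef_pos: [0.4704, -0.1028, 0.2544]
eef_rot: [1.845, 2.542, 0.0]
wrist_force: [0.3, 0.2, -0.8]
gripper_width: 0.0501
grip_force: 0.0
```

Emit:
{"method": "apply_moves", "body": {
  "deltas": [
    [0.05, 0, 0, 0, 0, 0, 7],
    [0.05, 0, 0, 0, 0, 0, 14],
    [0.05, 0, 0, 0, 0, 0, 20],
    [0.05, 0, 0, 0, 0, 0, 20],
    [0.05, 0, 0, 0, 0, 0, 20]
  ]
}}

```text
time_s: 37.73
eef_pos: [0.4703, -0.1029, 0.2543]
eef_rot: [2.248, 2.194, 0.0]
wrist_force: [0.1, -0.0, -0.2]
gripper_width: 0.05
grip_force: 0.0
```

Run:
```python
from h import *
im=grab_frame("top");cv2.imwrite("pics/t14.png",im[:,:,::-1])
s=arm.state();print(s["eef_pos"]);go(.577,.0555,.27,-3.9)
# bar ends of pail & pins: bright thin strip profile along column of bar centre
g=cv2.cvtColor(im,cv2.COLOR_RGB2GRAY)
for u in(310,318,334,342):print(u,g[215:290,u].tolist())
print(proj("top",(.579,.0555,.184)),proj("top",(.577,.0555,.184)))
```

```text
[ 0.47028729 -0.10291432  0.25429824]
shift mm [160.9 102.9 -15.7] turn [0.  0.  2.5] q6 -0.32
310 [63, 57, 100, 116, 58, 33, 34, 69, 89, 91, 87, 88, 89, 88, 142, 150, 147, 149, 147, 146, 146, 145, 147, 146, 147, 147, 146, 146, 149, 149, 116, 125, 133, 133, 121, 62, 137, 149, 148, 145, 146, 148, 149, 104, 90, 92, 92, 89, 86, 141, 149, 146, 147, 147, 146, 147, 148, 146, 147, 149, 147, 146, 148, 149, 139, 118, 62, 42, 44, 47, 52, 53, 52, 48, 53]
318 [61, 58, 59, 144, 81, 31, 32, 45, 85, 92, 90, 90, 77, 84, 89, 83, 88, 90, 93, 98, 102, 100, 98, 96, 95, 89, 64, 81, 87, 140, 151, 113, 131, 136, 134, 76, 106, 144, 147, 148, 146, 148, 151, 104, 74, 100, 102, 98, 100, 101, 103, 100, 106, 108, 107, 108, 107, 102, 106, 70, 51, 66, 87, 93, 100, 148, 90, 47, 44, 44, 47, 51, 47, 49, 46]
334 [115, 115, 114, 107, 147, 80, 34, 35, 50, 88, 93, 93, 69, 102, 106, 102, 106, 105, 106, 107, 110, 112, 109, 110, 110, 104, 98, 49, 83, 89, 141, 151, 115, 132, 134, 136, 72, 105, 144, 149, 149, 147, 148, 149, 143, 85, 94, 102, 102, 104, 105, 106, 104, 109, 111, 108, 111, 109, 106, 108, 85, 46, 66, 102, 148, 117, 143, 88, 64, 68, 69, 71, 68, 68, 67]
342 [111, 116, 115, 113, 121, 100, 51, 34, 31, 74, 89, 91, 93, 91, 91, 88, 101, 143, 149, 146, 147, 148, 148, 149, 148, 148, 148, 148, 146, 147, 147, 149, 115, 131, 137, 134, 122, 63, 136, 147, 148, 148, 148, 151, 117, 95, 91, 93, 92, 90, 87, 139, 148, 147, 146, 146, 145, 146, 146, 147, 148, 147, 147, 147, 148, 147, 138, 117, 69, 65, 69, 69, 70, 67, 66]
(np.float64(327.0549693123289), np.float64(247.89171653906564)) (np.float64(327.06069864477826), np.float64(248.77995844383065))
```

Emit:
{"method": "apply_moves", "body": {
  "deltas": [
    [0.05, 0.03, 0.019, -0.016, 0, 0, 0],
    [0.05, 0.062, 0.04, -0.016, 0, 0, 0],
    [0.05, 0.095, 0.061, -0.016, 0, 0, 0],
    [0.05, 0.128, 0.082, -0.016, 0, 0, 1],
    [0.05, 0.161, 0.104, -0.016, 0, 0, 2.5]
  ]
}}

```text
time_s: 38.2
eef_pos: [0.5794, 0.0569, 0.2704]
eef_rot: [2.296, 2.144, 0.001]
wrist_force: [0.4, -0.7, 0.7]
gripper_width: 0.05
grip_force: 0.0
```

Emit:
{"method": "apply_moves", "body": {
  "deltas": [
    [0.05, 0, 0, 0.01, 0, 0, 0],
    [0.05, 0, 0, 0.03, 0, 0, 0],
    [0.05, 0, 0, 0.05, 0, 0, 0],
    [0.05, 0, 0, 0.06, 0, 0, 0],
    [0.05, 0, 0, 0.06, 0, 0, 0]
  ]
}}

```text
time_s: 38.62
eef_pos: [0.5775, 0.0551, 0.2081]
eef_rot: [-2.295, -2.141, 0.004]
wrist_force: [0.0, -1.2, -0.1]
gripper_width: 0.0504
grip_force: 0.0
```

Run:
```python
from h import *
s=arm.state();print(s["eef_pos"],s["wrist_force"]);go(.578,.0555,.154,-3.9)
```

```text
[0.57751111 0.05509123 0.20814429] [ 0.04824997 -1.19392104 -0.11399712]
shift mm [ 0.5  0.7 54.1] turn [-0.2  0.  -0.1] q6 0.06
```

Emit:
{"method": "apply_moves", "body": {
  "deltas": [
    [0.04, 0, 0, 0.015, 0, 0, 0],
    [0.04, 0, 0, 0.03, 0, 0, 0],
    [0.04, 0, 0, 0.045, 0, 0, 0],
    [0.04, 0, 0, 0.054, 0, 0, 0],
    [0.03, 0, 0, 0.054, 0, 0, 0]
  ]
}}

```text
time_s: 39.03
eef_pos: [0.5782, 0.055, 0.1554]
eef_rot: [-2.298, -2.14, 0.002]
wrist_force: [-0.8, -0.5, 0.2]
gripper_width: 0.0302
grip_force: 0.0
```

Emit:
{"method": "apply_moves", "body": {
  "deltas": [
    [0.025, 0, 0, 0, 0, 0, 0],
    [0.02, 0, 0, 0, 0, 0, 0],
    [0.016, 0, 0, 0, 0, 0, 0],
    [0.013, 0, 0, 0, 0, 0, 0],
    [0.01, 0, 0, 0, 0, 0, 0]
  ]
}}

```text
time_s: 39.45
eef_pos: [0.5793, 0.0551, 0.1569]
eef_rot: [2.299, 2.14, 0.002]
wrist_force: [3.5, -1.2, 1.3]
gripper_width: 0.0102
grip_force: 7.9
```

Emit:
{"method": "apply_moves", "body": {
  "deltas": [
    [0.0, 0, 0, 0, 0, 0, 0],
    [0.0, 0, 0, 0, 0, 0, 0],
    [0.0, 0, 0, 0, 0, 0, 0]
  ]
}}

```text
time_s: 39.7
eef_pos: [0.5795, 0.0551, 0.1566]
eef_rot: [2.299, 2.14, 0.002]
wrist_force: [5.6, -0.6, 1.5]
gripper_width: 0.0085
grip_force: 60.4
```

Emit:
{"method": "apply_moves", "body": {
  "deltas": [
    [0.0, 0, 0, -0.004, 0, 0, 0],
    [0.0, 0, 0, -0.009, 0, 0, 0],
    [0.0, 0, 0, -0.014, 0, 0, 0],
    [0.0, 0, 0, -0.019, 0, 0, 0],
    [0.0, 0, 0, -0.024, 0, 0, 0]
  ]
}}

```text
time_s: 40.12
eef_pos: [0.578, 0.0552, 0.1805]
eef_rot: [-2.299, -2.14, 0.002]
wrist_force: [-0.8, 1.1, -2.3]
gripper_width: 0.0084
grip_force: 59.8
```

Emit:
{"method": "apply_moves", "body": {
  "deltas": [
    [0.0, 0, 0, -0.006, 0, 0, 0],
    [0.0, 0, 0, -0.012, 0, 0, 0],
    [0.0, 0, 0, -0.018, 0, 0, 0],
    [0.0, 0, 0, -0.024, 0, 0, 0],
    [0.0, 0, 0, -0.03, 0, 0, 0]
  ]
}}

```text
time_s: 40.53
eef_pos: [0.579, 0.0551, 0.2109]
eef_rot: [2.299, 2.14, 0.001]
wrist_force: [1.3, 0.0, -4.0]
gripper_width: 0.0082
grip_force: 59.6
```

Emit:
{"method": "apply_moves", "body": {
  "deltas": [
    [0.0, 0, 0, -0.008, 0, 0, 0],
    [0.0, 0, 0, -0.018, 0, 0, 0],
    [0.0, 0, 0, -0.028, 0, 0, 0],
    [0.0, 0, 0, -0.038, 0, 0, 0],
    [0.0, 0, 0, -0.045, 0, 0, 0]
  ]
}}

```text
time_s: 40.95
eef_pos: [0.5789, 0.0551, 0.2568]
eef_rot: [2.299, 2.14, 0.001]
wrist_force: [-0.1, -0.0, -4.3]
gripper_width: 0.0088
grip_force: 59.5
```

Run:
```python
from h import *
s=arm.state();print(s["eef_pos"],s["wrist_force"],s["gripper_width"],s["ft_torque"])
# saddle V and pail pin in side view (near pin expected)
go(.445,.064,.255,-3.9)
```

```text
[0.57893699 0.0551293  0.25678513] [-0.1020698  -0.00952143 -4.28266228] 0.008757868490605605 [ 0.02519398 -0.01386599  0.01469695]
shift mm [  -0.7 -134.2    1.6] turn [ 0.1 -0.  -0.2] q6 0.06
```

Emit:
{"method": "apply_moves", "body": {
  "deltas": [
    [0.0, 0, -0.02, 0, 0, 0, 0],
    [0.0, 0, -0.05, 0, 0, 0, 0],
    [0.0, 0, -0.085, 0, 0, 0, 0],
    [0.0, 0, -0.115, 0, 0, 0, 0],
    [0.0, 0, -0.134, 0, 0, 0, 0]
  ]
}}

```text
time_s: 41.37
eef_pos: [0.4419, 0.0649, 0.2554]
eef_rot: [-2.299, -2.14, 0.001]
wrist_force: [0.8, 0.3, -4.6]
gripper_width: 0.0087
grip_force: 59.5
```

Run:
```python
from h import *
im=cv2.imread("pics/top0.png");c=im[235:360,215:345]
hsv=cv2.cvtColor(c,cv2.COLOR_BGR2HSV)
for nm,g in(("gray",cv2.cvtColor(c,cv2.COLOR_BGR2GRAY)),("sat",hsv[:,:,1]),("val",hsv[:,:,2])):
    g=cv2.resize(cv2.GaussianBlur(g,(5,5),0),None,fx=3,fy=3)
    r=cv2.HoughCircles(g,cv2.HOUGH_GRADIENT,1,400,param1=60,param2=15,minRadius=117,maxRadius=138)
    if r is not None:
        u,v,q=r[0,0]/3;print(nm,u+215,v+235,q,onz("top",u+215,v+235,.006))
# check: radial colour step at predicted circles
print([np.round(proj("top",(.456+.105*a,.158+.105*b,.006)),1).tolist() for a,b in((1,0),(-1,0),(0,1),(0,-1))])
s=arm.state();print(s["eef_pos"],s["wrist_force"])
```

```text
[[285.4, 265.0], [285.2, 349.7], [243.1, 307.1], [327.5, 306.8]]
[0.44189791 0.06491172 0.25543866] [ 0.76632557  0.32034511 -4.58090554]
```

Run:
```python
from h import *
im=cv2.imread("pics/top0.png");g=cv2.GaussianBlur(im,(7,7),0).astype(int)[:,:,2]
c0=np.array([285.3,307]);pts=[]
for t in np.radians(np.arange(0,360,10)):
    rr=np.arange(34,50,.5);pr=np.array([g[int(round(c0[1]+r*np.sin(t))),int(round(c0[0]+r*np.cos(t)))] for r in rr])
    d=pr[4:]-pr[:-4];k=d.argmax()
    if d[k]>12:pts.append(c0+rr[k+2]*np.array([np.cos(t),np.sin(t)]))
W=np.array([onz("top",*p,.006)[:2] for p in pts]);print(len(W))
from scipy.optimize import least_squares
f=least_squares(lambda q:np.hypot(*(W-q[:2]).T)-q[2],[.456,.158,.105],loss="soft_l1",f_scale=.002);print(f.x,np.round(f.fun*1000,1))
m=f.x[:2];go(*m,.25,-3.9)
```

```text
29
[0.45753233 0.1595773  0.10530898] [-0.4 -0.3 -0.6  1.5 -1.3 -1.7  0.4  0.   0.9  0.6  1.6  0.3 -1.  -1.1
  0.2 -1.   0.3  1.6  0.4 -0.8 -0.8  0.7 -2.9  2.4  0.1 -2.1  0.8  1.2
  0.3]
shift mm [95.5  8.8  5.4] turn [-0.1  0.  -0.2] q6 0.08
```

Emit:
{"method": "apply_moves", "body": {
  "deltas": [
    [0.0, 0.02, 0.002, 0, 0, 0, 0],
    [0.0, 0.045, 0.004, 0, 0, 0, 0],
    [0.0, 0.07, 0.007, 0, 0, 0, 0],
    [0.0, 0.088, 0.009, 0, 0, 0, 0],
    [0.0, 0.0955, 0.009, 0, 0, 0, 0]
  ]
}}

```text
time_s: 41.78
eef_pos: [0.4613, 0.1614, 0.2557]
eef_rot: [2.298, 2.142, 0.002]
wrist_force: [0.2, 0.1, -4.6]
gripper_width: 0.0086
grip_force: 59.6
```

Emit:
{"method": "apply_moves", "body": {
  "deltas": [
    [0.0, 0, 0, 0.02, 0, 0, 0],
    [0.0, 0, 0, 0.055, 0, 0, 0],
    [0.0, 0, 0, 0.09, 0, 0, 0],
    [0.0, 0, 0, 0.12, 0, 0, 0],
    [0.0, 0, 0, 0.14, 0, 0, 0]
  ]
}}

```text
time_s: 42.2
eef_pos: [0.4598, 0.1588, 0.1131]
eef_rot: [-2.299, -2.14, 0.003]
wrist_force: [-0.7, -0.0, -4.9]
gripper_width: 0.0087
grip_force: 59.5
```

Emit:
{"method": "apply_moves", "body": {
  "deltas": [
    [0.0, 0, 0, 0.0, 0, 0, 0],
    [0.0, 0, 0, 0, 0, 0, 0],
    [0.0, 0, 0, 0, 0, 0, 0]
  ]
}}

```text
time_s: 42.45
eef_pos: [0.4617, 0.1593, 0.1165]
eef_rot: [2.299, 2.14, 0.002]
wrist_force: [0.1, -0.1, -4.1]
gripper_width: 0.0084
grip_force: 59.6
```

Run:
```python
from h import *
s=arm.state();print(s["eef_pos"],s["wrist_force"]);go(.4575,.1596,.0764,-3.9)
im=grab_frame("side");cv2.imwrite("pics/s15.png",im[:,:,::-1])
```

```text
[0.46169641 0.15933405 0.11654254] [ 0.07568349 -0.0892661  -4.09257705]
shift mm [-0.1 -4.3 40.1] turn [ 0.1 -0.  -0.2] q6 0.28
```

Emit:
{"method": "apply_moves", "body": {
  "deltas": [
    [0.0, 0, -0.004, 0.008, 0, 0, 0],
    [0.0, 0, -0.004, 0.016, 0, 0, 0],
    [0.0, 0, -0.004, 0.024, 0, 0, 0],
    [0.0, 0, -0.004, 0.028, 0, 0, 0],
    [0.0, 0, -0.004, 0.031, 0, 0, 0]
  ]
}}

```text
time_s: 42.92
eef_pos: [0.457, 0.1596, 0.0839]
eef_rot: [2.299, 2.14, -0.0]
wrist_force: [2.4, -3.2, 2.9]
gripper_width: 0.0088
grip_force: 60.6
```

Emit:
{"method": "apply_moves", "body": {
  "deltas": [
    [0.0, 0, 0, 0.002, 0, 0, 0],
    [0.0, 0, 0, 0.004, 0, 0, 0],
    [0.0, 0, 0, 0.005, 0, 0, 0],
    [0.0, 0, 0, 0.005, 0, 0, 0]
  ]
}}

```text
time_s: 43.25
eef_pos: [0.4574, 0.1597, 0.0819]
eef_rot: [2.298, 2.14, 0.003]
wrist_force: [-15.8, -4.7, 69.9]
gripper_width: 0.0083
grip_force: 73.5
```

It has landed and the push is too firm. I back off to unload it, then let go.

Emit:
{"method": "apply_moves", "body": {
  "deltas": [
    [0.0, 0, 0, -0.002, 0, 0, 0],
    [0.0, 0, 0, -0.0045, 0, 0, 0],
    [0.0, 0, 0, -0.0045, 0, 0, 0],
    [0.0, 0, 0, -0.0045, 0, 0, 0]
  ]
}}

```text
time_s: 43.58
eef_pos: [0.457, 0.1596, 0.0837]
eef_rot: [2.299, 2.14, 0.0]
wrist_force: [-0.9, -0.9, -3.9]
gripper_width: 0.0088
grip_force: 62.9
```

Emit:
{"method": "apply_moves", "body": {
  "deltas": [
    [0.0, 0, 0, 0.0008, 0, 0, 0],
    [0.0, 0, 0, 0.0008, 0, 0, 0],
    [0.0, 0, 0, 0.0008, 0, 0, 0]
  ]
}}

```text
time_s: 43.83
eef_pos: [0.4567, 0.1596, 0.0826]
eef_rot: [-2.299, -2.14, 0.001]
wrist_force: [-0.2, -1.1, -3.9]
gripper_width: 0.0086
grip_force: 62.9
```

Emit:
{"method": "apply_moves", "body": {
  "deltas": [
    [0.012, 0, 0, 0, 0, 0, 0],
    [0.018, 0, 0, 0, 0, 0, 0],
    [0.03, 0, 0, 0, 0, 0, 0],
    [0.045, 0, 0, 0, 0, 0, 0],
    [0.045, 0, 0, 0, 0, 0, 0]
  ]
}}

```text
time_s: 44.25
eef_pos: [0.4569, 0.1596, 0.083]
eef_rot: [2.299, 2.14, 0.0]
wrist_force: [-0.5, 0.1, 0.4]
gripper_width: 0.0448
grip_force: 0.0
```

Emit:
{"method": "apply_moves", "body": {
  "deltas": [
    [0.045, 0, 0, -0.015, 0, 0, 0],
    [0.045, 0, 0, -0.045, 0, 0, 0],
    [0.045, 0, 0, -0.08, 0, 0, 0],
    [0.045, 0, 0, -0.115, 0, 0, 0],
    [0.045, 0, 0, -0.15, 0, 0, 0]
  ]
}}

```text
time_s: 44.67
eef_pos: [0.4564, 0.1595, 0.2346]
eef_rot: [-2.299, -2.14, 0.0]
wrist_force: [1.1, 0.2, 0.4]
gripper_width: 0.0447
grip_force: 0.0
```

Emit:
{"method": "apply_moves", "body": {
  "deltas": [
    [0.045, -0.035, 0, 0, 0, 0, 0],
    [0.045, -0.07, 0, 0, 0, 0, 0],
    [0.045, -0.105, 0, 0, 0, 0, 0],
    [0.045, -0.14, 0, 0, 0, 0, 0],
    [0.045, -0.175, 0, 0, 0, 0, 0]
  ]
}}

```text
time_s: 45.08
eef_pos: [0.4438, -0.0164, 0.2331]
eef_rot: [2.299, 2.141, 0.0]
wrist_force: [1.0, 0.1, 0.4]
gripper_width: 0.0448
grip_force: 0.0
```

Emit:
{"method": "apply_moves", "body": {
  "deltas": [
    [0.045, -0.035, 0, 0, 0, 0, 0],
    [0.045, -0.07, 0, 0, 0, 0, 0],
    [0.045, -0.105, 0, 0, 0, 0, 0],
    [0.045, -0.14, 0, 0, 0, 0, 0],
    [0.045, -0.175, 0, 0, 0, 0, 0]
  ]
}}

```text
time_s: 45.5
eef_pos: [0.4312, -0.1912, 0.233]
eef_rot: [2.299, 2.14, 0.0]
wrist_force: [0.4, -0.1, -0.5]
gripper_width: 0.045
grip_force: 0.0
```

Run:
```python
from h import *
im=grab_frame("top");cv2.imwrite("pics/t16.png",im[:,:,::-1]);old=cv2.imread("pics/top0.png")[:,:,::-1]
s=arm.state();print(s["eef_pos"],s["wrist_force"])
# pail rim: low-saturation region around the mat
hsv=cv2.cvtColor(im,cv2.COLOR_RGB2HSV);m=np.zeros(im.shape[:2],np.uint8)
m[255:358,232:345]=cv2.inRange(hsv,(0,0,40),(180,70,255))[255:358,232:345]
m=cv2.morphologyEx(m,cv2.MORPH_OPEN,np.ones((3,3)))
c=np.vstack([q for q in cv2.findContours(m,0,1)[0] if cv2.contourArea(q)>40]);r=cv2.minAreaRect(c)
P=np.array([onz("top",*p,.072) for p in cv2.boxPoints(r)]);print(r,P.mean(0),np.linalg.norm(P[1]-P[0]),np.linalg.norm(P[2]-P[1]))
for w in wax(im):
    if 80<w[0]<345 and 200<w[1]<345:print(w)
# things elsewhere changed vs start?
d=cv2.absdiff(im,old.copy()).max(2)>40
n,_,st,ce=cv2.connectedComponentsWithStats(d.astype(np.uint8))
print([(x[:4].tolist()) for x in st[1:] if x[4]>60])
```

```text
[ 0.43169818 -0.19654358  0.23319428] [ 2.04776916 -5.20766662  0.30979523]
((282.99383544921875, 305.61077880859375), (70.280517578125, 62.12642288208008), 3.1798300743103027) [0.45679756 0.15990585 0.072     ] 0.1476476017307092 0.16878729902164352
(284, 324, array([414.1, 159.5]), array([51., 35.]), np.float32(83.5))
(272, 289, array([499.7, 190.2]), array([49.6, 34.6]), np.float32(89.8))
(121, 237, array([631.6, 569.3]), array([21.9, 83.8]), np.float32(135.9))
(260, 203, array([717.4, 222.6]), array([53. , 93.9]), np.float32(120.9))
[[194, 233, 24, 24], [341, 255, 206, 196], [476, 263, 29, 17], [157, 266, 25, 23], [247, 274, 72, 70], [197, 303, 18, 24], [0, 361, 127, 119], [226, 382, 253, 98], [116, 459, 22, 21]]
```

Emit:
{"method": "apply_moves", "body": {
  "deltas": [
    [0.045, 0, 0, -0.02, 0, 0, 0],
    [0.045, 0, 0, -0.02, 0, 0, 0],
    [0.045, 0, 0, -0.02, 0, 0, 0],
    [0.045, 0, 0, -0.02, 0, 0, 0],
    [0.045, 0, 0, -0.02, 0, 0, 0]
  ]
}}

```text
time_s: 45.97
eef_pos: [0.4316, -0.1889, 0.2524]
eef_rot: [-2.298, -2.141, 0.0]
wrist_force: [0.9, -0.2, 0.2]
gripper_width: 0.0448
grip_force: 0.0
```

```bash
python3 -c "
from cell import arm
print(arm.state()['wrist_force'],arm.sign_off())"
```

```text
the job is handed in; nothing more can be done
[ 0.9253834  -0.17932343  0.23171634] None
```

The job is handed in at about 46 s: the pail was tared, loaded with all three beeswax cakes, weighed, and set within about 1 mm of the cork mat's centre, though setting it down briefly pushed it onto the mat at about 70 N before I backed off.

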